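Put the packing bench in order at the end of the shift

ROBOT

A 6-joint arm with a two-finger parallel gripper is mounted at the origin on a cart in front of the work surface, level with it; the furniture and walls round the work are solid. World frame = base frame: x ahead of the robot, y to its left, z up, the work surface at z = 0. Lengths are in mm, angles in degrees, forces in N, time in s.
With the tool pointing down it reaches from about 350 to 975 mm from the base axis. Payload 7.1 kg.
Tool frame: the origin (TCP) lies at the centre of the arm's flange, where the gripper is bolted on; the fingertips stand 182 mm ahead of it and the grasp point (between the pads) lies 163 mm ahead of it; z points along the fingers, y is the line along which they close (so a half turn about z gives the same grasp; the last joint's range is limited). The gripper opens to 88 mm and grips with 3 to 60 N. Pads are 20 mm wide; open, the fingers measure 115 mm over their backs; the gripper's body (75 mm by 178 mm) begins 61 mm behind the grasp point.
Start: joints at [68.927, 24.242, 93.386, -0, 62.372, -1.089], TCP at [213.575, 587.36, 404.675] pointing down, gripper open.
Joint ranges: [-172.04, 172.04], [-51.8, 120.97], [4.93, 147.93], [-75.15, 255.16], [6.16, 154.13], [-145.62, 145.62]. Speed limits (degrees/s): [136.94, 136.94, 172.46, 180, 180, 180].

INTERFACE

Orientations are given as [roll, pitch, yaw] about the fixed x, y, z axes, in that order (R = Rz(yaw) Ry(pitch) Rx(roll)).
In Python, from bench import readout, viewer, arm gives the robot as it stands.
- The arm moves only by the shell command python3 -m crank 'ROWS' [FORCE]. ROWS is JSON, a list that holds one entry, the list of rows, each a list of 7 numbers: the shift along the tool's x, y, z in cm, then the turn, a rotation vector about the tool's x, y, z in rad, then the closure in counts, from 0 (fully open) to 255 (shut). A call has 1 to 8 rows; each row is the pose to reach, as a shift and turn from the pose commanded when the call began, along the tool's axes at that moment; what a row does not reach only later rows make up. A row lasts 1/10 s, in which the tool goes at most 50 mm and 8.59 degrees, less where a joint would pass 70% of its speed; a pose out of reach is approached as far as the arm can. A call with a gripper value outside its range is refused whole. The fingers move at their own pace and stop on an object; FORCE is the grip in N (left out, the last holds). Time passes only in rows, so rows that repeat a pose let the fingers close. It gives the time, the measured TCP pose, the force and the opening at its end, in the units of the state.
- readout.observe(): the state, without advancing time (a new reading comes with each control period).
- viewer.snapshot(name): name is "scene" or "top"; returns the picture (480x640x3 uint8, blue, green, red); there is no depth.
- viewer.camera_params(name): a dict with "camera_matrix" (3x3 intrinsics, pixels), "rvec" (rotation vector, rad) and "tvec" (3), from world to camera coordinates, as OpenCV has them. Camera axes: x right, y down, z forward; pixel columns grow to the right and rows downward; lengths in mm; the calibration is good to about 2 mm. A picture is of the moment at which its call begins. camera_params takes no time and is no camera call.
- arm.close_job(): hands the job in, once; it reports no verdict.
The state is a dict: "t": time; "qpos": joint angles; "qvel": joint speeds; "effort": joint torques, N m; "position": TCP position; "orientation": TCP orientation; "contact_force": force on the tool from outside, world axes, zero at the start; "ft_torque": the same for the moment, N m; "finger_gap": finger opening in mm.
Only numpy, scipy, OpenCV 4.12 (cv2) and the standard library are available. Lean on these libraries where they do the work, as an engineer would, in place of code of your own. Each camera call takes 0.05 s, during which the arm holds its last target. There are 200 camera calls.

TASK

The shift is over: hang every pair of ear defenders on the rack by its hoop, straddling the rail with one ear cup on each side and hanging freely upright, and stand every flat marker in the holder cup. Keep the cup standing, and leave the tape dispenser where it is.

Things in the scene. Friction and masses are not known exactly. Their poses are not given: they have to be found in the camera images.
- muff0_pad (a point): Ear defenders (160 g, may be absent), standing on their 2 cups. Point: centre of the grey head pad at the crown, 60 (x) x 20 (y, grip across this) x 24 mm (z); pad underside is the hoop's inside. Standing, point is 134 mm up, top 146. z: cups to crown; x: cup to cup, 120 mm overall; y square to the hoop. Cups 66 mm high, 54 wide in y, 62 mm gap between them, open below.
- muff1_pad (a point): Ear defenders (160 g, may be absent), standing on their 2 cups. Point: centre of the grey head pad at the crown, 60 (x) x 20 (y, grip across this) x 24 mm (z); pad underside is the hoop's inside. Standing, point is 134 mm up, top 146. z: cups to crown; x: cup to cup, 120 mm overall; y square to the hoop. Cups 66 mm high, 54 wide in y, 62 mm gap between them, open below.
- muff2_pad (a point): Ear defenders (160 g, may be absent), standing on their 2 cups. Point: centre of the grey head pad at the crown, 60 (x) x 20 (y, grip across this) x 24 mm (z); pad underside is the hoop's inside. Standing, point is 134 mm up, top 146. z: cups to crown; x: cup to cup, 120 mm overall; y square to the hoop. Cups 66 mm high, 54 wide in y, 62 mm gap between them, open below.
- marker0_mid (a point): Flat-barrelled marker, white with black cap (30 g, may be absent): 125 mm long (x, cap at +x), 24 wide (y), 16 thick (z). Point: its centre. Lies flat on the table at the start, cap end roughly away from the robot. Either end may go down into the cup.
- marker1_mid (a point): Flat-barrelled marker, white with black cap (30 g, may be absent): 125 mm long (x, cap at +x), 24 wide (y), 16 thick (z). Point: its centre. Lies flat on the table at the start, cap end roughly away from the robot. Either end may go down into the cup.
- marker2_mid (a point): Flat-barrelled marker, white with black cap (30 g, may be absent): 125 mm long (x, cap at +x), 24 wide (y), 16 thick (z). Point: its centre. Lies flat on the table at the start, cap end roughly away from the robot. Either end may go down into the cup.
- rail_mid (a point): Middle of the TOP of the rack's level steel tube: 16 mm diameter, 300 mm long, along this frame's y, top 168 mm above the table; z up. Posts of 18 mm diameter 138 mm either side of the point, on a 110 x 300 x 14 mm board; fixed. Nothing rises above it but end caps (3 mm). Takes three ear defenders side by side, about 80 mm apart.
- cup: The holder cup: an open rectangular dark metal box with a rubber foot, 62 mm (its x) by 118 mm (its y), 90 mm high, walls 4 mm, inner floor about 5 mm above the table; two 4 mm dividers split it along y into three pockets, 34 mm wide in y and 54 mm in x, centres at y = -38, 0 and 38 mm. 0.6 kg, stands free. Origin at the centre of its underside, z up.
- tape_dispenser: Bystander: grey desk tape dispenser, 52 x 177 x 98 mm, origin at the centre of its underside; stays where it is.

How it is judged (in metres and radians):
At the end, for the whole second after the job is handed in: Each ear defender present hangs on the rail: pad centre within 30 mm across and 140 mm along it, 5 to 25 mm above the tube, upright within 0.35 rad. Each marker present stands in the cup: centre over it, 35 to 115 mm above its base, within 0.8 rad of vertical. Cup upright within 0.15 rad (x of muff0_pad in the frame of rail_mid between -0.03 and 0.03 m and y of muff0_pad in the frame of rail_mid between -0.14 and 0.14 m and z of muff0_pad in the frame of rail_mid between 0.005 and 0.025 m and angle between each of muff0_pad, muff1_pad, muff2_pad's own z axis and vertical below 0.35 rad and x of muff1_pad in the frame of rail_mid between -0.03 and 0.03 m and y of muff1_pad in the frame of rail_mid between -0.14 and 0.14 m and z of muff1_pad in the frame of rail_mid between 0.005 and 0.025 m and x of muff2_pad in the frame of rail_mid between -0.03 and 0.03 m and y of muff2_pad in the frame of rail_mid between -0.14 and 0.14 m and z of muff2_pad in the frame of rail_mid between 0.005 and 0.025 m and x of marker0_mid in the frame of cup between -0.034 and 0.034 m and y of marker0_mid in the frame of cup between -0.062 and 0.062 m and z of marker0_mid in the frame of cup between 0.035 and 0.115 m and (angle between marker0_mid's own x axis and vertical below 0.8 rad or angle between marker0_mid's own x axis and vertical above 2.34 rad) and x of marker1_mid in the frame of cup between -0.034 and 0.034 m and y of marker1_mid in the frame of cup between -0.062 and 0.062 m and z of marker1_mid in the frame of cup between 0.035 and 0.115 m and (angle between marker1_mid's own x axis and vertical below 0.8 rad or angle between marker1_mid's own x axis and vertical above 2.34 rad) and x of marker2_mid in the frame of cup between -0.034 and 0.034 m and y of marker2_mid in the frame of cup between -0.062 and 0.062 m and z of marker2_mid in the frame of cup between 0.035 and 0.115 m and (angle between marker2_mid's own x axis and vertical below 0.8 rad or angle between marker2_mid's own x axis and vertical above 2.34 rad) and angle between cup's own z axis and vertical below 0.15 rad); the robot touches nothing.
It fails at once if the tape dispenser is pushed away (more than 40 mm) (distance of tape_dispenser from where it was at the start of the episode above 0.04 m).
It fails at once if the cup is knocked over (angle between cup's own z axis and vertical above 0.8 rad).
Of muff0, muff1, muff2 only 2 to 3 are there at a start; the rules pass over those that are not, and their reading is None.
Of marker0, marker1, marker2 only 2 to 3 are there at a start; the rules pass over those that are not, and their reading is None.
At some moment in a run one of marker0, marker1, marker2 may be knocked a few centimetres aside while the robot is not near it.
It also fails if it takes over 210 s, if anything falls off the work surface, if the arm or the gripper's body presses on something with over 40 N, if the wrist force passes 120 N, or if a joint passes its speed limit or range.

## Working session

There is one attempt and no reset: what is moved stays moved. The work goes in short steps, Python scripts to look and compute and a shell command to move; the robot and the scene stay as the last step left them, time stands still between calls to the robot, and variables do not carry over. Pictures are saved under pics/ and viewed, on a budget of 14 in all, crops included, one or two more only if the job needs it, and the job is handed in when it is done.

```bash
mkdir -p pics; ls; python3 - <<'E'
from bench import readout, viewer
import cv2
print(readout.observe())
for n in("scene","top"):
    cv2.imwrite(f"pics/{n}0.png",viewer.snapshot(n)); print(viewer.camera_params(n))
E
```

```text
pics
{'t': 0.0, 'qpos': array([ 6.89274775e+01,  2.42832514e+01,  9.34301244e+01, -1.10833405e-03,
        6.23720511e+01, -1.09003919e+00]), 'qvel': array([ 0.01388591,  0.02231092, -0.081508  ,  0.03859289, -0.05571336,
        0.04056531]), 'effort': array([-1.54099522e-03, -5.44637597e+01, -2.73649943e+01,  6.42999052e-02,
        2.28043331e-02, -1.26530012e-04]), 'position': array([213.47842239, 587.12411857, 403.9233192 ]), 'orientation': array([-1.79914570e+02, -6.44113807e-04,  1.60018031e+02]), 'contact_force': array([-1.00023446,  0.09254111, -0.34504611]), 'ft_torque': array([0.00552171, 0.00832937, 0.0415361 ]), 'finger_gap': 87.74413880556952}
{'camera_matrix': array([[494.55055138,   0.        , 310.29060676],
       [  0.        , 494.55055138, 230.14258213],
       [  0.        ,   0.        ,   1.        ]]), 'rvec': array([ 1.90331853, -1.08329544,  0.61379342]), 'tvec': array([-342.41842502,  296.77880287,  941.02356945])}
{'camera_matrix': array([[451.74910428,   0.        , 327.19265293],
       [  0.        , 451.74910428, 242.68395258],
       [  0.        ,   0.        ,   1.        ]]), 'rvec': array([ 2.09583005, -2.13964098,  0.15786036]), 'tvec': array([ -65.66902776,  508.62670481, 1156.62503326])}
```

View pics/scene0.png

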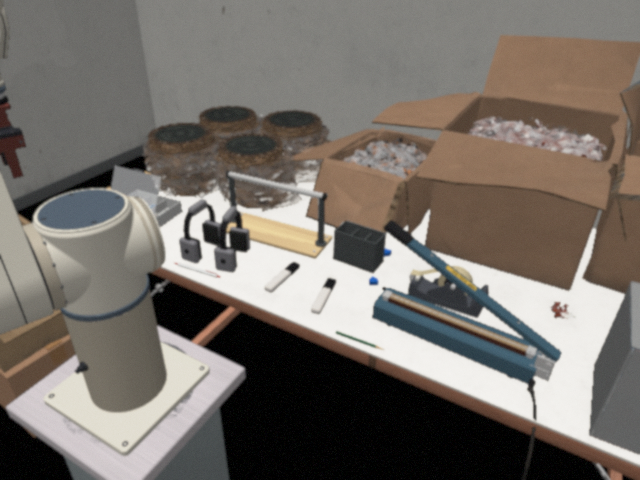

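View pics/top0.png

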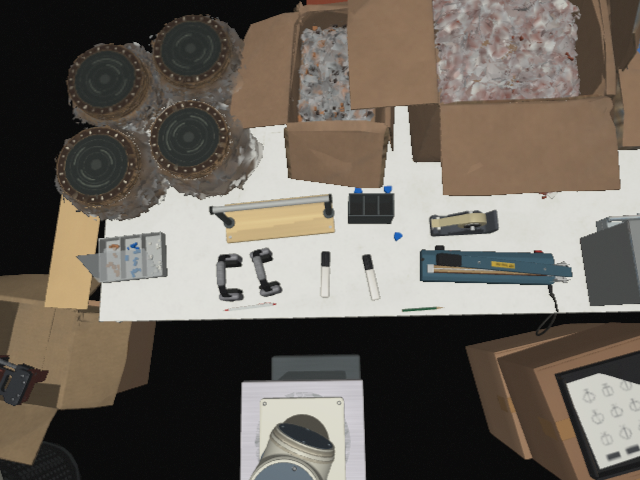

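Top view: rail from about (212,210) to (333,200), cup around (371,208), muffs at (230,277) and (265,271), markers at (325,274) and (371,277). That makes two muffs and two markers. I'll zoom in to measure.

```bash
cat > h.py <<'E'
import numpy as np, cv2
from scipy.spatial.transform import Rotation as R
from bench import readout, viewer
def w(name,u,v,z):
    p=viewer.camera_params(name); K=p["camera_matrix"]; r=cv2.Rodrigues(p["rvec"])[0]
    d=r.T@np.linalg.inv(K)@[u,v,1]; c=-r.T@p["tvec"]; return (c+d*(z-c[2])/d[2])[:3]
def px(name,P):
    p=viewer.camera_params(name); return cv2.projectPoints(np.array(P,float).reshape(-1,1,3),p["rvec"],p["tvec"],p["camera_matrix"],None)[0][:,0]
def crop(name,x0,y0,x1,y1,out,k,pts=()):
    im=viewer.snapshot(name); c=cv2.resize(im[y0:y1,x0:x1],None,fx=k,fy=k,interpolation=cv2.INTER_CUBIC)
    for q in pts: cv2.circle(c,tuple(int(t) for t in ((q-[x0,y0])*k)),3,(0,0,255),-1)
    cv2.imwrite("pics/"+out,c)
def go(pos,yaw,pitch=0,tool=None):
    """rows numbers: shift cm (tool axes), rotvec rad, to the TCP pose roll180"""
    s=readout.observe(); A=R.from_euler("xyz",s["orientation"],degrees=True); B=tool or R.from_euler("xyz",[180,pitch,yaw],degrees=True)
    return np.round(A.inv().apply(np.array(pos)-s["position"])/10,2), np.round((A.inv()*B).as_rotvec(),3)
E
python3 - <<'E'
from h import *
crop("top",205,182,405,317,"c1.png",4)
p=viewer.camera_params("top");print(-cv2.Rodrigues(p["rvec"])[0].T@p["tvec"])
E
```

```text
[ 297.84404115 -105.48197904 1225.13570386]
```

View pics/c1.png

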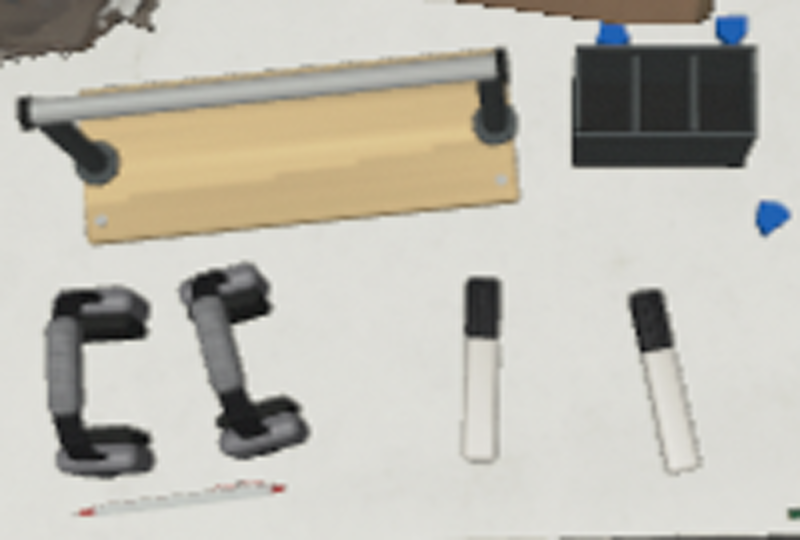

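```bash
python3 - <<'E'
from h import *
W=lambda x,y,z:w("top",205+x/4,182+y/4,z)
def seg(n,a,b,z):
    A,B=W(*a,z),W(*b,z); d=A-B; print(n,A.round(1),B.round(1),"mid",((A+B)/2).round(1),"len",np.linalg.norm(d).round(1),"ang",np.degrees(np.arctan2(d[1],d[0])).round(1))
seg("rail",(22,112),(504,66),164)
seg("base front",(92,242),(519,200),14)
seg("m0",(64,320),(66,412),142); seg("m1",(207,298),(231,392),142)
seg("mkA",(484,279),(479,462),14); seg("mkB",(646,292),(684,470),14)
for c in((576,45),(756,45),(755,134),(573,136)): print("cup",W(*c,90).round(1))
print(readout.observe()["qpos"])
E
```

```text
rail [573.2 203.6 164. ] [594.5 -90.4 164. ] mid [583.9  56.6 164. ] len 294.7 ang 94.1
base front [519.2 196.5  14. ] [541.6 -96.6  14. ] mid [530.4  49.9  14. ] len 294.0 ang 94.4
m0 [448.  180.7 142. ] [392.  178.2 142. ] mid [420.  179.5 142. ] len 56.0 ang 2.6
m1 [459.6  93.4 142. ] [402.   78.4 142. ] mid [430.8  85.9 142. ] len 59.5 ang 14.6
mkA [487.5 -71.7  14. ] [364.1 -66.2  14. ] mid [425.8 -69.   14. ] len 123.5 ang -2.6
mkB [ 476.1 -181.1   14. ] [ 356.2 -202.3   14. ] mid [ 416.2 -191.7   14. ] len 121.8 ang 10.0
cup [ 628.1 -136.4   90. ]
cup [ 625.  -252.9   90. ]
cup [ 565.9 -249.6   90. ]
cup [ 567.5 -132.9   90. ]
[ 6.89285488e+01  2.42757858e+01  9.34197244e+01 -6.69764668e-04
  6.23727635e+01 -1.08856866e+00]
```

```bash
python3 - <<'E'
from h import *
print(go([420,179.5,404],182.6))
E
```

```text
(array([-33.34, -31.26,   0.04]), array([-0.001, -0.   , -0.394]))
```

```bash
python3 -m crank '[[[-33.3,-31.3,0,0,0,-0.394,0],[-33.3,-31.3,0,0,0,-0.394,0],[-33.3,-31.3,0,0,0,-0.394,0],[-33.3,-31.3,0,0,0,-0.394,0],[-33.3,-31.3,0,0,0,-0.394,0],[-33.3,-31.3,0,0,0,-0.394,0],[-33.3,-31.3,0,0,0,-0.394,0],[-33.3,-31.3,0,0,0,-0.394,0]]]' 20
python3 - <<'E'
from h import *
s=readout.observe();print(s);print(go([420,179.5,305],182.6))
E
```

```text
t: 0.95
position: [394.2, 228.4, 404.8]
orientation: [180.0, 0.0, -177.4]
contact_force: [0.6, -0.3, -0.6]
finger_gap: 88.0
{'t': 0.95, 'qpos': array([ 2.85904459e+01,  9.83917402e+00,  1.14067218e+02,  3.60529181e-04,
        5.60786390e+01, -6.40212793e+01]), 'qvel': array([-62.49270878,  -4.56220718,   5.52913925,  -0.1751661 ,
        -1.59195609, -61.74473623]), 'effort': array([  7.5621146 , -37.06460953, -23.31125379,   0.05976843,
         0.36692276,   1.47599157]), 'position': array([394.23452279, 228.41168746, 404.75689903]), 'orientation': array([ 1.79993174e+02,  1.33252354e-02, -1.77388477e+02]), 'contact_force': array([ 0.5759746 , -0.28551186, -0.62855651]), 'ft_torque': array([ 0.02716239,  0.00076527, -0.00792579]), 'finger_gap': 87.95777572674041}
(array([-2.35, -5.  ,  9.98]), array([0., 0., 0.]))
```

```bash
python3 -m crank '[[[0,0,0,0,0,0,0],[0,0,0,0,0,0,0]]]'
python3 - <<'E'
from h import *
s=readout.observe();print(go([420,179.5,404],182.6),go([420,179.5,305],182.6))
crop("top",205,182,405,317,"c2.png",4)
E
```

```text
t: 1.15
position: [394.3, 229.3, 404.7]
orientation: [180.0, -0.0, -177.6]
contact_force: [-0.3, 0.5, 0.1]
finger_gap: 87.9
(array([-2.36, -5.09,  0.06]), array([ 0.   , -0.   , -0.004])) (array([-2.36, -5.09,  9.96]), array([ 0.   , -0.   , -0.004]))
```

```bash
python3 -m crank '[[[-2.4,-5.1,0,0,0,0,0],[-2.4,-5.1,0,0,0,0,0],[-2.4,-5.1,4,0,0,0,0],[-2.4,-5.1,7,0,0,0,0],[-2.4,-5.1,9.9,0,0,0,0],[-2.4,-5.1,9.9,0,0,0,0]]]'
python3 - <<'E'
from h import *
crop("scene",160,180,320,300,"c3.png",5)
E
```

```text
t: 1.8
position: [418.3, 181.4, 302.7]
orientation: [-179.9, -0.4, -177.3]
contact_force: [-0.1, 0.1, -0.8]
finger_gap: 87.9
```

View pics/c3.png

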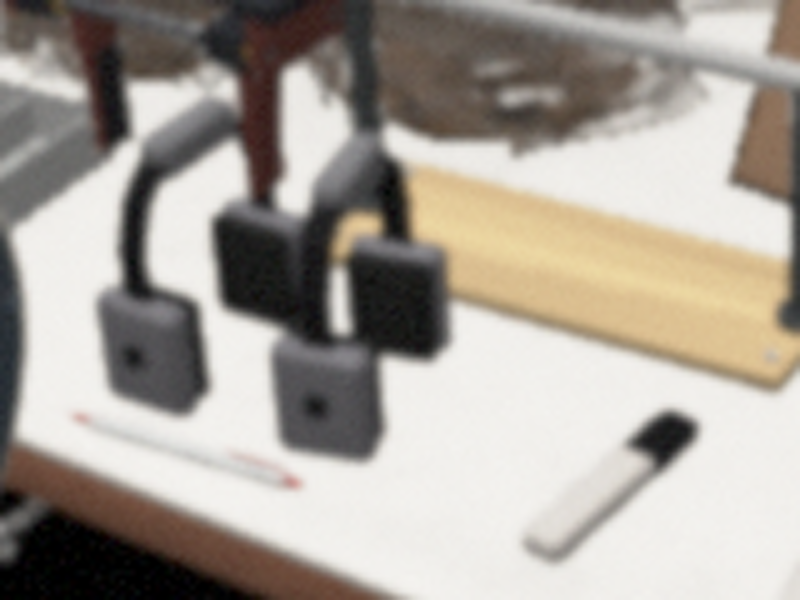

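The fingers straddle the muff0 pad (crop columns 100–265). Closing and lifting.

```bash
python3 -m crank '[[[0,0,0,0,0,0,255],[0,0,0,0,0,0,255],[0,0,0,0,0,0,255],[0,0,0,0,0,0,255],[0,0,0,0,0,0,255],[0,0,0,0,0,0,255]]]' 25
python3 -m crank '[[[0,0,-3,0,0,0,255],[0,0,-8,0,0,0,255],[0,0,-13,0,0,0,255],[0,0,-18,0,0,0,255],[0,0,-20,0,0,0,255],[0,0,-20,0,0,0,255]]]' 25
python3 - <<'E'
from h import *
s=readout.observe();print(go([580.5,110.3,502],184.2),go([580.5,110.3,352],184.2),s["contact_force"],s["qpos"])
E
```

```text
t: 2.45
position: [420.2, 180.4, 305.9]
orientation: [180.0, 0.0, -177.4]
contact_force: [0.8, -0.4, -0.3]
finger_gap: 43.3
t: 3.05
position: [420.6, 180.5, 509.2]
orientation: [179.9, 0.4, -177.4]
contact_force: [-0.1, -0.7, -0.6]
finger_gap: 0.2
(array([-15.65,  -7.74,   0.81]), array([ 0.002,  0.007, -0.028])) (array([-15.55,  -7.77,  15.81]), array([ 0.002,  0.007, -0.028])) [-0.09352156 -0.668608   -0.60998884] [ 2.17422929e+01  2.76311364e+00  1.07150048e+02 -1.33129196e-03
  6.96794115e+01 -7.08388392e+01]
```

The fingers are slow: the gap was still 43 mm when I lifted, so the grip closed on nothing. Checking whether muff0 moved.

```bash
python3 -m crank '[[[0,0,0,0,0,0,0],[0,0,0,0,0,0,0],[0,0,0,0,0,0,0],[0,0,0,0,0,0,0],[0,0,0,0,0,0,0],[0,0,0,0,0,0,0],[0,0,0,0,0,0,0],[0,0,0,0,0,0,0]]]' 25
python3 - <<'E'
from h import *
crop("scene",140,150,340,300,"c4.png",4); print(go([420,180,305],182.6))
E
```

```text
t: 3.85
position: [420.1, 180.4, 505.6]
orientation: [-180.0, -0.0, -177.4]
contact_force: [0.1, 0.3, -0.4]
finger_gap: 61.2
(array([ 2.000e-02, -4.000e-02,  2.007e+01]), array([ 0.,  0., -0.]))
```

View pics/c4.png

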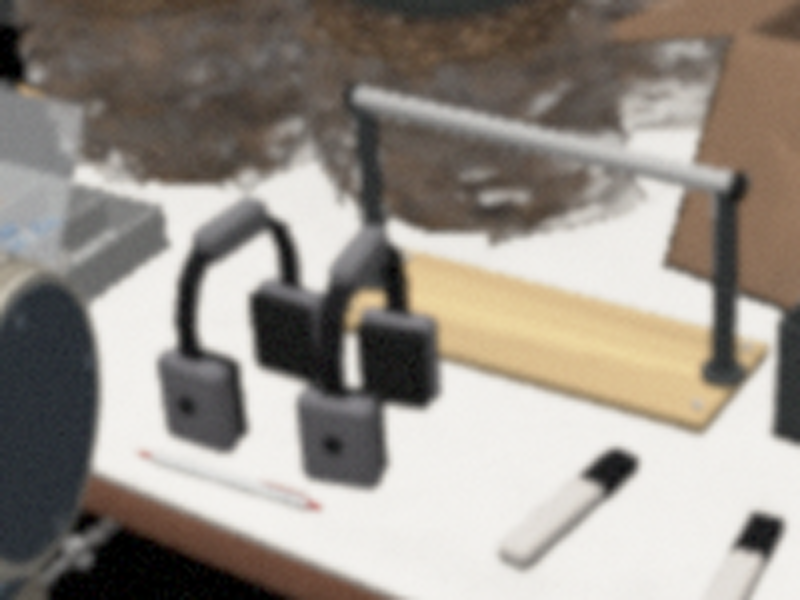

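Muff0 still stands, unmoved, so I'll go down again.

```bash
python3 -m crank '[[[0,0,5,0,0,0,80],[0,0,10,0,0,0,80],[0,0,15,0,0,0,80],[0,0,20,0,0,0,80],[0,0,20,0,0,0,80],[0,0,20,0,0,0,255],[0,0,20,0,0,0,255],[0,0,20,0,0,0,255]]]' 25
python3 -m crank '[[[0,0,0,0,0,0,255],[0,0,0,0,0,0,255],[0,0,0,0,0,0,255],[0,0,0,0,0,0,255],[0,0,0,0,0,0,255]]]' 25
```

```text
t: 4.7
position: [421.1, 180.8, 308.4]
orientation: [179.9, 0.3, -177.4]
contact_force: [-0.8, 1.0, 0.0]
finger_gap: 39.7
t: 5.2
position: [420.4, 180.6, 306.5]
orientation: [180.0, 0.1, -177.4]
contact_force: [-2.2, 1.5, 9.2]
finger_gap: 20.0
```

```bash
python3 -m crank '[[[0,0,-3,0,0,0,255],[0,0,-7,0,0,0,255],[0,0,-12,0,0,0,255],[0,0,-16,0,0,0,255],[0,0,-19,0,0,0,255],[0,0,-19.5,0,0,0,255],[0,0,-19.5,0,0,0,255]]]' 25
python3 - <<'E'
from h import *
s=readout.observe();print(go([580.5,110.3,502],184.2),go([580.5,110.3,356],184.2),s["contact_force"],s["qpos"])
E
```

```text
t: 5.9
position: [419.9, 180.3, 500.7]
orientation: [180.0, 0.1, -177.4]
contact_force: [0.0, -0.4, -2.1]
finger_gap: 20.1
(array([-15.72,  -7.72,  -0.12]), array([ 0.   ,  0.001, -0.028])) (array([-15.71,  -7.72,  14.48]), array([ 0.   ,  0.001, -0.028])) [ 0.00981266 -0.40772756 -2.09903637] [ 2.17473779e+01  3.24412734e+00  1.07771491e+02 -3.02903088e-03
  6.89261149e+01 -7.08394163e+01]
```

```bash
python3 -m crank '[[[-3.5,-1.7,0,0,0,-0.028,255],[-7.5,-3.7,0,0,0,-0.028,255],[-11.5,-5.7,0,0,0,-0.028,255],[-14.5,-7.2,0,0,0,-0.028,255],[-15.7,-7.7,0,0,0,-0.028,255],[-15.7,-7.7,0,0,0,-0.028,255],[-15.7,-7.7,0,0,0,-0.028,255]]]' 25
python3 - <<'E'
from h import *
s=readout.observe();print(go([580.5,110.3,502],184.2),go([580.5,110.3,356],184.2))
crop("scene",170,100,350,235,"c5.png",4)
E
```

```text
t: 6.6
position: [579.5, 110.9, 499.0]
orientation: [180.0, -0.2, -175.8]
contact_force: [-0.2, -0.6, -0.8]
finger_gap: 19.8
(array([-0.1 , -0.07, -0.3 ]), array([ 0.   , -0.004, -0.   ])) (array([-0.15, -0.07, 14.3 ]), array([ 0.   , -0.004, -0.   ]))
```

View pics/c5.png

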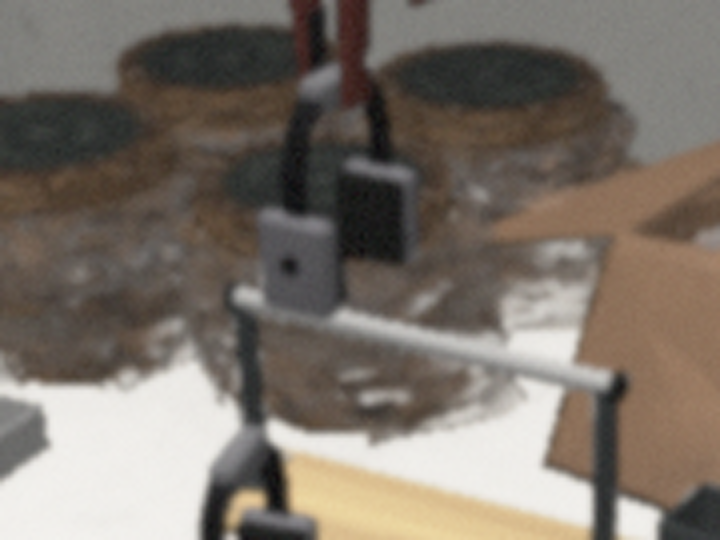

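Muff0 is held upright above the rail, with the cups at about (300,262) and (376,210) in the crop. Lowering.

```bash
python3 -m crank '[[[0,0,3,0,0,0,255],[0,0,7,0,0,0,255],[0,0,10,0,0,0,255],[0,0,12.5,0,0,0,255],[0,0,14,0,0,0,255],[0,0,14.3,0,0,0,255],[0,0,14.3,0,0,0,255]]]' 25
python3 -m crank '[[[0,0,0,0,0,0,255],[0,0,0,0,0,0,170],[0,0,0,0,0,0,150],[0,0,0,0,0,0,140],[0,0,0,0,0,0,140],[0,0,0,0,0,0,140],[0,0,0,0,0,0,140]]]'
```

```text
t: 7.35
position: [580.3, 111.0, 358.2]
orientation: [180.0, 0.0, -175.8]
contact_force: [0.5, 0.0, -1.8]
finger_gap: 19.9
t: 8.05
position: [580.4, 110.6, 357.7]
orientation: [-180.0, -0.0, -175.8]
contact_force: [0.4, -0.2, -0.3]
finger_gap: 39.4
```

```bash
python3 - <<'E'
from h import *
s=readout.observe();print(s["position"],s["finger_gap"],s["contact_force"])
crop("scene",170,100,350,235,"c6.png",4)
E
```

```text
[580.44502464 110.58112423 357.68095996] 39.39491553578901 [ 0.41653519 -0.24016871 -0.30526167]
```

View pics/c6.png

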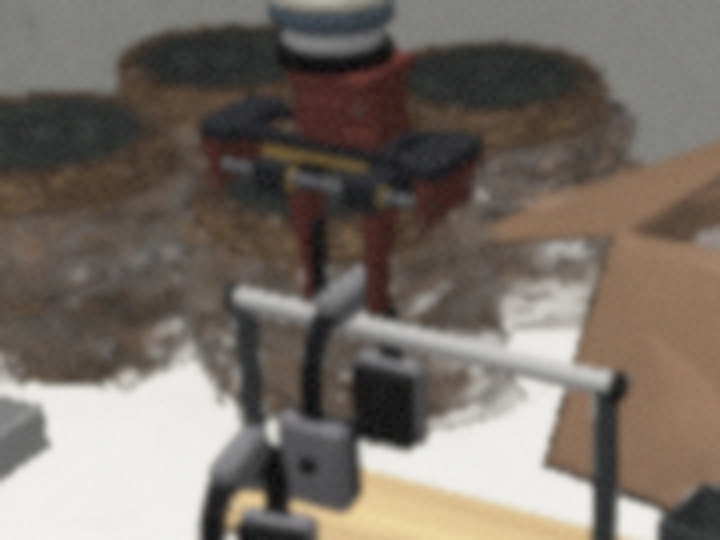

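Muff0 hangs straddling the rail, with cups either side at (320,460) and (390,400) in the crop. On to muff1.

```bash
python3 -m crank '[[[0,0,-4,0,0,0,140],[0,0,-9,0,0,0,100],[0,0,-11,0,0,0,80],[0,0,-11,0,0,0,80],[0,0,-11,0,0,0,80]]]'
python3 - <<'E'
from h import *
print(go([430.8,86,468],194.6),go([430.8,86,307],194.6))
crop("top",205,182,405,317,"c7.png",4)
E
```

```text
t: 8.6
position: [580.2, 110.6, 467.3]
orientation: [-180.0, -0.0, -175.8]
contact_force: [0.2, 0.9, 0.6]
finger_gap: 59.8
(array([15.08, -1.36, -0.07]), array([-0.   , -0.   , -0.182])) (array([15.08, -1.36, 16.03]), array([-0.   , -0.   , -0.182]))
```

View pics/c7.png

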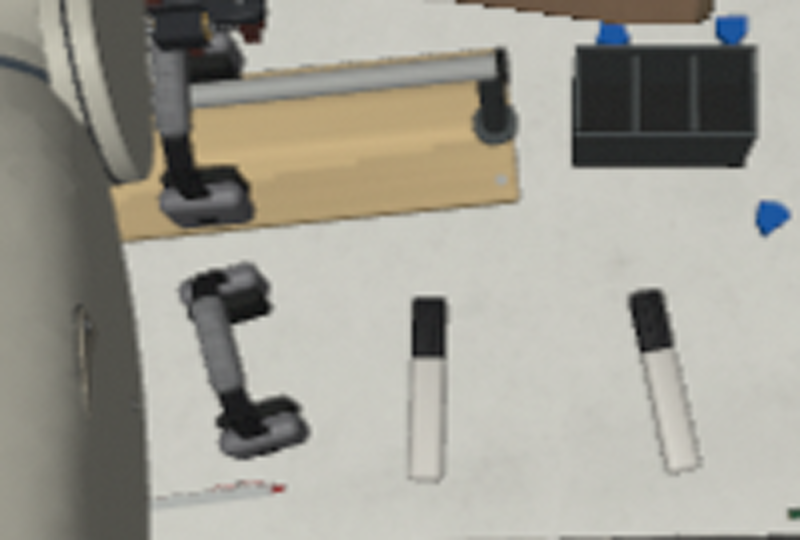

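Muff1 is unchanged. The left marker was knocked about 35 mm left and now runs from (430,298) to (425,480) in the crop. Going to muff1.

```bash
python3 -m crank '[[[4.5,-0.4,0,0,0,-0.06,80],[9.5,-0.9,0,0,0,-0.12,80],[13.5,-1.2,0,0,0,-0.182,80],[15.1,-1.4,2,0,0,-0.182,80],[15.1,-1.4,6,0,0,-0.182,80],[15.1,-1.4,11,0,0,-0.182,80],[15.1,-1.4,15,0,0,-0.182,80],[15.1,-1.4,16,0,0,-0.182,80]]]'
python3 -m crank '[[[0,0,0,0,0,0,80],[0,0,0,0,0,0,255],[0,0,0,0,0,0,255],[0,0,0,0,0,0,255],[0,0,0,0,0,0,255],[0,0,0,0,0,0,255],[0,0,0,0,0,0,255],[0,0,0,0,0,0,255]]]' 25
python3 -m crank '[[[0,0,0,0,0,0,255],[0,0,0,0,0,0,255]]]' 25
python3 - <<'E'
from h import *
print(go([430.8,86,307],194.6))
E
```

```text
t: 9.45
position: [428.4, 85.2, 303.1]
orientation: [180.0, -0.6, -165.4]
contact_force: [-0.4, 0.1, 0.6]
finger_gap: 60.1
t: 10.25
position: [430.8, 85.6, 307.9]
orientation: [-180.0, 0.0, -165.4]
contact_force: [-2.0, 0.5, 3.9]
finger_gap: 19.9
t: 10.45
position: [430.9, 85.6, 307.9]
orientation: [180.0, -0.0, -165.4]
contact_force: [-1.8, 0.3, 6.0]
finger_gap: 19.8
(array([-0.  ,  0.04,  0.09]), array([ 0., -0.,  0.]))
```

```bash
python3 -m crank '[[[0,0,-3,0,0,0,255],[0,0,-7,0,0,0,255],[0,0,-12,0,0,0,255],[0,0,-16,0,0,0,255],[0,0,-19,0,0,0,255],[0,0,-19.5,0,0,0,255],[0,0,-19.5,0,0,0,255]]]' 25
python3 - <<'E'
from h import *
s=readout.observe();print(go([587.8,10.6,502],184.2),s["finger_gap"])
E
```

```text
t: 11.15
position: [430.8, 85.6, 502.6]
orientation: [-180.0, 0.1, -165.4]
contact_force: [0.1, 0.3, -2.2]
finger_gap: 20.2
(array([-13.3 , -11.22,   0.07]), array([-0.   ,  0.001,  0.182])) 20.188748111926913
```

```bash
python3 -m crank '[[[-2.5,-2.1,0,0,0,0.03,255],[-5.5,-4.6,0,0,0,0.08,255],[-8.5,-7.2,0,0,0,0.14,255],[-11.5,-9.7,0,0,0,0.182,255],[-13,-11,0,0,0,0.182,255],[-13.3,-11.2,0,0,0,0.182,255],[-13.3,-11.2,0,0,0,0.182,255]]]' 25
python3 - <<'E'
from h import *
print(go([587.8,10.6,357],184.2))
E
```

```text
t: 11.85
position: [587.7, 10.7, 499.8]
orientation: [180.0, -0.3, -175.8]
contact_force: [-0.6, -0.0, -1.3]
finger_gap: 19.6
(array([-8.000e-02, -1.000e-02,  1.428e+01]), array([ 0.001, -0.005, -0.001]))
```

```bash
python3 -m crank '[[[0,0,3,0,0,0,255],[0,0,7,0,0,0,255],[0,0,10,0,0,0,255],[0,0,12.5,0,0,0,255],[0,0,14,0,0,0,255],[0,0,14.4,0,0,0,255],[0,0,14.4,0,0,0,255]]]' 25
python3 -m crank '[[[0,0,0,0,0,0,255],[0,0,0,0,0,0,170],[0,0,0,0,0,0,150],[0,0,0,0,0,0,140],[0,0,0,0,0,0,140],[0,0,0,0,0,0,140],[0,0,0,0,0,0,140]]]'
python3 -m crank '[[[0,0,-4,0,0,0,140],[0,0,-9,0,0,0,100],[0,0,-11,0,0,0,100],[0,0,-11,0,0,0,100],[0,0,-11,0,0,0,100]]]'
python3 - <<'E'
from h import *
s=readout.observe();print(s["qpos"],s["position"])
crop("scene",170,100,410,280,"c8.png",3.3)
# fit planar kinematics from poses (tool down): r=a0+a sin j2+b sin(j2+j3), z=c+a cos j2+b cos(j2+j3)
D=[(24.28,93.43,np.hypot(213.48,587.12),403.9),(9.839,114.067,np.hypot(394.23,228.41),404.8),(3.244,107.771,np.hypot(419.9,180.3),500.7),(s["qpos"][1],s["qpos"][2],np.hypot(*s["position"][:2]),s["position"][2])]
M=[];y=[]
for a,b,r,z in D:
    a,b=np.radians(a),np.radians(a+b); M+=[[np.sin(a),np.sin(b),np.cos(b),1,0],[np.cos(a),np.cos(b),-np.sin(b),0,1]]; y+=[r,z]
x,res,rk,sv=np.linalg.lstsq(np.array(M),np.array(y),rcond=None);print(x,(np.array(M)@x-y).round(1),sv)
E
```

```text
t: 12.55
position: [587.6, 11.1, 358.6]
orientation: [180.0, -0.0, -175.8]
contact_force: [-0.3, 0.1, -1.6]
finger_gap: 19.5
t: 13.25
position: [587.9, 10.8, 358.7]
orientation: [-180.0, 0.0, -175.8]
contact_force: [-0.9, -0.5, 0.3]
finger_gap: 39.2
t: 13.75
position: [587.5, 10.8, 468.3]
orientation: [180.0, -0.0, -175.8]
contact_force: [0.1, -0.9, -0.5]
finger_gap: 53.3
[-1.07596333e-01  1.72895875e+01  9.47953390e+01  3.07602150e-04
  6.79199541e+01 -9.43010381e+01] [587.5477476   10.79729275 468.28564955]
[5.62337891e+02 4.84798152e+02 7.76372866e+01 4.48978839e-01
 1.85558384e+02] [ 0.1  0.1 -0.  -0.   0.  -0.  -0.  -0. ] [3.45447217 2.82558884 0.22631622 0.12667954 0.12410876]
```

View pics/c8.png

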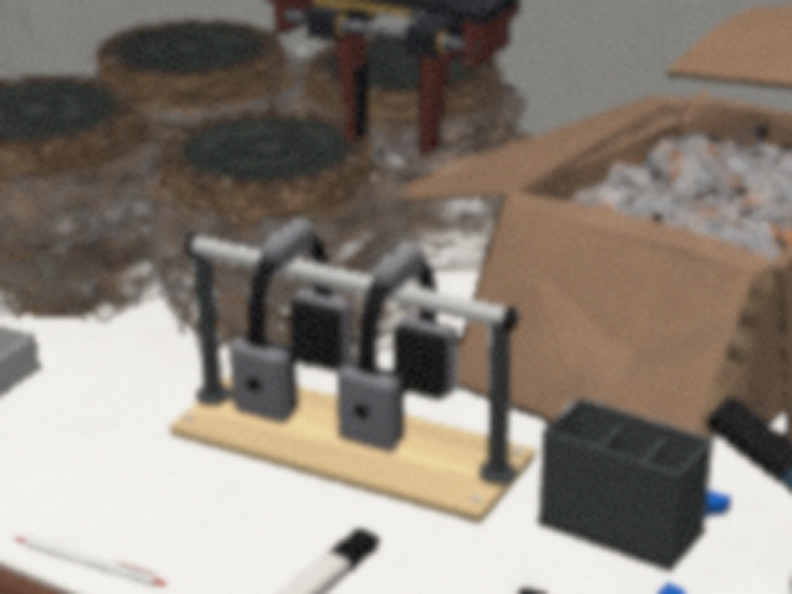

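Both muffs hang upright, straddling the rail. Next are the markers. I'll model the wrist to plan the tilted insertion, so I'm moving over marker A with a 25° lean to identify the tool length.

```bash
python3 - <<'E'
from h import *
W=lambda x,y,z:w("top",205+x/4,182+y/4,z)
A,B=W(430,298,14),W(424.5,480,14);print(A,B,(A+B)/2,np.linalg.norm(A-B))
m=(A+B)/2; 
print(go([440,-34,400],180))
# wrist tilt feasibility
for d6 in (80,100,130):
  for tau in (20,35,45,55):
    rg,zg=625,108; L=163+d6; h=185.6+d6
    rw,zw=rg-L*np.cos(np.radians(tau)),zg+L*np.sin(np.radians(tau))-h
    b=np.hypot(484.8,77.64); off=np.degrees(np.arctan2(77.64,484.8)); D=np.hypot(rw,zw); a=562.34
    c=(D*D-a*a-b*b)/(2*a*b)
    g=np.degrees(np.arccos(c)); # angle upper->forearm eff
    j2=np.degrees(np.arctan2(rw,zw))-np.degrees(np.arctan2(b*np.sin(np.radians(g)),a+b*np.cos(np.radians(g))))
    # x: b sin(t)+p cos(t)= bb sin(t+off) 
    t=j2+g-off
    print(d6,tau,"j2",round(j2),"j3",round(t-j2),"j23",round(t),"j5 needed j4=0:",round(90+tau-t))
E
```

```text
[475.298565   -34.90429489  14.        ] [352.93746208 -29.69784168  14.        ] [414.11801354 -32.30106829  14.        ] 122.47181987399202
(array([15.01, -3.39,  6.76]), array([ 0.   , -0.002,  0.073]))
80 20 j2 42 j3 126 j23 169 j5 needed j4=0: -59
80 35 j2 35 j3 124 j23 159 j5 needed j4=0: -34
80 45 j2 32 j3 120 j23 152 j5 needed j4=0: -17
80 55 j2 30 j3 116 j23 146 j5 needed j4=0: -1
100 20 j2 44 j3 128 j23 173 j5 needed j4=0: -63
100 35 j2 36 j3 126 j23 161 j5 needed j4=0: -36
100 45 j2 32 j3 122 j23 154 j5 needed j4=0: -19
100 55 j2 30 j3 118 j23 147 j5 needed j4=0: -2
130 20 j2 48 j3 131 j23 179 j5 needed j4=0: -69
130 35 j2 37 j3 128 j23 165 j5 needed j4=0: -40
130 45 j2 32 j3 125 j23 157 j5 needed j4=0: -22
130 55 j2 30 j3 120 j23 149 j5 needed j4=0: -4
```

```bash
python3 -m crank '[[[3,-0.5,0,0,0,0.14,100],[6,-1.2,0,0,0,0.28,100],[9,-2,0,0,0,0.43,100],[12,-2.7,0,0,0,0.57,100],[14,-3.2,2,0,0,0.71,100],[15,-3.4,3,0,0,0.86,100],[15,-3.4,3,0,0,1,100],[15,-3.4,3,0,0,1.1,100]]]'
python3 -m crank '[[[0,0,0,0,0,0.14,100],[0,0,0,0,0,0.28,100],[0,0,0,0,0,0.43,100],[0,0,0,0,0,0.57,100],[0,0,0,0,0,0.71,100],[0,0,0,0,0,0.86,100],[0,0,0,0,0,1,100],[0,0,0,0,0,1.1,100]]]'
python3 -m crank '[[[0,0,0,0,0,0.14,100],[0,0,0,0,0,0.28,100],[0,0,0,0,0,0.43,100],[0,0,0,0,0,0.57,100],[0,0,0,0,0,0.71,100],[0,0,0,0,0,0.86,100],[0,0,0,0,0,1,100],[0,0,0,0,0,1.06,100]]]'
python3 -m crank '[[[0,0,0,-0.13,0.0,0,100],[0,0,0,-0.26,0,0,100],[0,0,0,-0.3,-0.13,0,100],[0,0,0,-0.3,-0.25,0,100],[0,0,0,-0.3,-0.25,0,100],[0,0,0,-0.3,-0.25,0,100]]]'
python3 - <<'E'
from h import *
from scipy.optimize import least_squares
s=readout.observe();print(s["qpos"],s["position"],s["orientation"])
q=np.radians(s["qpos"])
for s4 in(1,-1):
    def fk(q,d6):
        Ra=R.from_euler("z",q[0]); Rf=Ra*R.from_euler("y",q[1]+q[2])
        wc=Ra.apply(R.from_euler("y",q[1]).apply([0,0,562.34]))+Rf.apply([77.64,0,484.8])+[0,0,185.56+d6]
        T=Rf*R.from_euler("z",s4*q[3])*R.from_euler("y",q[4])*R.from_euler("z",q[5]+np.pi/2)
        return wc+T.apply([0,0,d6]),T
    f=least_squares(lambda d:fk(q,d[0])[0]-s["position"],[100]); p,T=fk(q,f.x[0])
    print(s4,f.x,f.fun,T.as_euler("xyz",degrees=True))
E
```

```text
t: 14.6
position: [439.7, -34.2, 436.6]
orientation: [-179.8, -0.1, 120.8]
contact_force: [-0.1, 0.2, 0.7]
finger_gap: 53.3
t: 15.4
position: [440.2, -34.0, 436.8]
orientation: [-179.8, 0.1, 57.8]
contact_force: [-0.2, 0.3, -0.7]
finger_gap: 53.4
t: 16.2
position: [440.2, -34.0, 436.8]
orientation: [-180.0, 0.2, -2.9]
contact_force: [0.6, 0.2, 0.1]
finger_gap: 53.3
t: 16.8
position: [440.6, -34.1, 437.3]
orientation: [162.5, 14.1, -4.8]
contact_force: [-0.3, -0.5, 0.3]
finger_gap: 53.3
[ -1.2258106    9.62913686 110.76949263 -17.22170162  75.39370174
  98.03786001] [440.64749375 -34.10466108 437.30551963] [162.46180915  14.08885023  -4.75055705]
1 [104.49979694] [ 5.39243616 -5.3857474  -1.75510275] [162.46180915  14.08885023  -4.75055705]
-1 [10.46747498] [29.61841186 27.04168603 -8.8231397 ] [-167.00431828   18.3512235   -13.85285246]
```

```bash
cat > kin.py <<'E'
from h import *
def fk(q,P):
    d6,k,e=P
    Ra=R.from_euler("z",q[0]); Rf=Ra*R.from_euler("y",q[1]+q[2]); R4=Rf*R.from_euler("z",q[3]); R5=R4*R.from_euler("y",q[4])
    wc=Ra.apply(R.from_euler("y",q[1]).apply([0,0,562.34])+[e+.45,0,185.56+d6])+Rf.apply([77.64-k,0,484.8])+R4.apply([k,0,0])
    return wc+R5.apply([e,0,d6]),R5*R.from_euler("z",q[5]+np.pi/2)
E
python3 - <<'E'
from kin import *
from scipy.optimize import least_squares
s=readout.observe();q=np.radians(s["qpos"])
for nm,g in(("k",lambda x:(x[0],x[1],0)),("e",lambda x:(x[0],0,x[1])),("ke",lambda x:x)):
    f=least_squares(lambda x:fk(q,g(x))[0]-s["position"],[100,0]+([0] if nm=="ke" else []));print(nm,f.x,f.fun)
E
```

```text
k [125.78722299 -37.62835159] [-0.22812486 -0.22258109 -1.61010833]
e [105.72516388  -2.25903249] [ 5.43374669 -5.56907928 -2.29982514]
ke [125.73925487 -39.87115832   6.03201404] [ 1.19598553e-10  1.25623956e-11 -2.67448286e-10]
```

```bash
python3 - <<'E'
from h import *
print(go([454,-34,437],-2.4), go([454,-34,185],-2.4))
im=viewer.snapshot("top"); cv2.imwrite("pics/t9.png",im)
E
```

```text
(array([ 1.3 , -0.03, -0.32]), array([ 0.299,  0.25 , -0.003])) (array([ 7.43, -7.39, 22.99]), array([ 0.299,  0.25 , -0.003]))
```

```bash
python3 -m crank '[[[0.5,0,0,0.1,0.08,0,100],[1,0,0,0.2,0.17,0,100],[1.3,0,-0.3,0.299,0.25,-0.003,100],[1.3,0,-0.3,0.299,0.25,-0.003,100],[1.3,0,-0.3,0.299,0.25,-0.003,100]]]'
python3 -m crank '[[[0,0,5,0,0,0,130],[0,0,10,0,0,0,130],[0,0,14,0,0,0,130],[0,0,15,0,0,0,130],[0,0,15,0,0,0,130]]]'
python3 - <<'E'
from h import *
print(go([454,-34,185],-2.4))
crop("scene",230,220,390,340,"c10.png",5)
crop("top",265,182,405,317,"c11.png",4.4)
E
```

```text
t: 17.35
position: [453.5, -34.7, 438.3]
orientation: [179.8, 0.1, -2.5]
contact_force: [0.2, -0.1, -0.1]
finger_gap: 53.4
t: 17.85
position: [453.6, -34.2, 287.2]
orientation: [179.9, 0.3, -2.4]
contact_force: [-0.3, -0.3, 1.5]
finger_gap: 43.2
(array([ 0.09, -0.03, 10.22]), array([0.001, 0.005, 0.   ]))
```

View pics/c10.png

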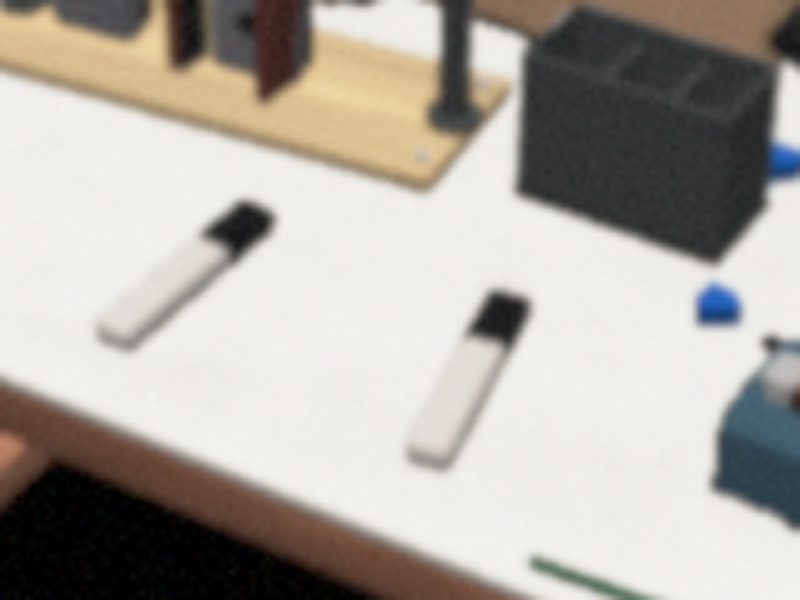

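```bash
python3 - <<'E'
from h import *
print(w("scene",230+262/5,220+207/5,14),w("scene",230+112/5,220+334/5,14))
print(w("scene",230+513/5,220+297/5,14),w("scene",230+430/5,220+460/5,14))
E
python3 -m crank '[[[0.1,0,4,0,0.003,0,130],[0.1,0,7.5,0,0.003,0,130],[0.1,0,9.5,0,0.003,0,130],[0.1,0,10.1,0,0.003,0,130],[0.1,0,10.1,0,0.003,0,130]]]'
```

```text
[475.37530139 -34.83095137  14.        ] [351.13507573 -30.73731642  14.        ]
[ 475.32008184 -180.90634268   14.        ] [ 351.207704   -205.49363806   14.        ]
t: 18.45
position: [455.7, -34.6, 188.2]
orientation: [180.0, -0.2, -2.4]
contact_force: [-0.2, -0.4, -0.3]
finger_gap: 42.7
```

The two cameras agree on marker A to within 2 mm. Gripping it.

```bash
python3 -m crank '[[[0,0,0.1,0,0,0,130],[0,0,0.1,0,0,0,255],[0,0,0.1,0,0,0,255],[0,0,0.1,0,0,0,255],[0,0,0.1,0,0,0,255],[0,0,0.1,0,0,0,255],[0,0,0.1,0,0,0,255]]]' 25
python3 -m crank '[[[0,0,-4,0,0,0,255],[0,0,-9,0,0,0,255],[0,0,-14,0,0,0,255],[0,0,-19,0,0,0,255],[0,0,-23,0,0,0,255],[0,0,-25,0,0,0,255],[0,0,-25,0,0,0,255],[0,0,-25,0,0,0,255]]]' 25
cat > plan.py <<'E'
from kin import *
from scipy.optimize import least_squares
P=(125.8,-37.6,0)
def ik(pos,Rt,q0):
    def f(q):
        p,T=fk(q,P); return np.r_[(p-pos)/100,(T.inv()*Rt).as_rotvec()]
    r=least_squares(f,np.radians(q0),xtol=1e-12,ftol=1e-12); return np.degrees(r.x),np.abs(r.fun).max()
def Rins(tau,psi):  # tool z forward at azimuth psi, tau below horizontal, tool x up
    t,p=np.radians([tau,psi]); z=np.array([np.cos(t)*np.cos(p),np.cos(t)*np.sin(p),-np.sin(t)])
    y=np.cross(z,[0,0,1]);y/=np.linalg.norm(y); x=np.cross(y,z); return R.from_matrix(np.c_[x,y,z])
E
python3 - <<'E'
from plan import *
s=readout.observe(); q0=s["qpos"]; print(q0,s["position"],s["finger_gap"])
for G in((598,-155),(595,-231)):
  for tau in(20,25):
   for zg in(108,230):
    Rt=Rins(tau,-4); print(G,tau,zg,[np.round(v,2) for v in ik(np.array([*G,zg])-163*Rt.apply([0,0,1]),Rt,[-10,40,125,170,60,-90])])
E
```

```text
t: 19.15
position: [455.3, -34.5, 187.0]
orientation: [180.0, -0.2, -2.4]
contact_force: [-0.7, 0.9, 8.0]
finger_gap: 23.7
t: 19.95
position: [453.9, -34.3, 435.9]
orientation: [180.0, -0.2, -2.4]
contact_force: [-0.3, 0.4, -0.4]
finger_gap: 23.6
[-5.80821391e+00  7.31451351e+00  1.12351376e+02 -3.23363456e-02
  6.01803375e+01  8.66237542e+01] [453.88053271 -34.27065979 435.93519475] 23.552969830257364
(598, -155) 20 108 [array([-20.64,  44.43, 122.79, 161.46,  57.81, -85.7 ]), np.float64(0.0)]
(598, -155) 20 230 [array([-20.15,  24.73, 124.61, 156.52,  41.02, -77.51]), np.float64(0.0)]
(598, -155) 25 108 [array([-20.11,  40.7 , 122.46, 160.51,  48.95, -83.88]), np.float64(0.0)]
(598, -155) 25 230 [array([-19.4 ,  21.53, 123.45, 153.03,  32.06, -73.31]), np.float64(0.0)]
(595, -231) 20 108 [array([-30.37,  44.34, 119.45, 149.65,  55.71, -81.37]), np.float64(0.0)]
(595, -231) 20 230 [array([-29.79,  26.25, 121.31, 142.39,  42.06, -69.61]), np.float64(0.0)]
(595, -231) 25 108 [array([-29.61,  40.96, 119.18, 147.92,  47.54, -78.52]), np.float64(0.0)]
(595, -231) 25 230 [array([-28.82,  23.38, 120.36, 137.38,  34.18, -63.78]), np.float64(0.0)]
```

Marker A is gripped (gap 23.6 mm) and lifted. Planning the wrist flip.

```bash
cat >> plan.py <<'E'
def rows(poses,c=255,n=8):
    for i in range(0,len(poses)-1,n):
        p0,T0=poses[i]; out=[]
        for p,T in poses[i+1:i+1+n]: out.append([*np.round(T0.inv().apply(p-p0)/10,1),*np.round((T0.inv()*T).as_rotvec(),2),c])
        print(str([[ [float(v) for v in r[:6]]+[c] for r in out]]).replace(" ",""))
def flip(q0,q1,j5mid,N):
    t=np.linspace(0,1,N+1); t=t*t*(3-2*t)*0.5+t*0.5
    Q=q0+np.outer(t,q1-q0); Q[:,4]-=np.sin(np.pi*t)*((q0[4]+q1[4])/2-j5mid)
    Po=[fk(np.radians(q),P) for q in Q]
    st=[(np.linalg.norm(a[0]-b[0]),np.degrees((a[1].inv()*b[1]).magnitude())) for a,b in zip(Po,Po[1:])]
    print("max step",np.max(st,axis=0)); print("grip",[(p+163*T.apply([0,0,1])).round().tolist() for p,T in Po][::4]); return Po
E
python3 - <<'E'
from plan import *
s=readout.observe(); q0=s["qpos"]
Rt=Rins(20,-2); q1,_=ik(np.array([520,-155,260])-163*Rt.apply([0,0,1]),Rt,[-10,40,125,170,60,-90]); print(q1)
rows(flip(q0,q1,25,24))
E
```

```text
[-26.09389543  16.81469003 132.18779021 145.54862418  42.69645825
 -71.93854067]
max step [14.54578009  4.91085519]
grip [[453.0, -46.0, 273.0], [496.0, -18.0, 258.0], [546.0, -28.0, 254.0], [555.0, -75.0, 239.0], [536.0, -100.0, 224.0], [527.0, -121.0, 238.0], [520.0, -155.0, 260.0]]
[[[0.2,-0.0,0.5,0.05,0.03,-0.03,255],[0.5,0.0,1.0,0.1,0.08,-0.05,255],[0.8,0.1,1.5,0.15,0.13,-0.08,255],[1.1,0.4,2.1,0.2,0.2,-0.1,255],[1.4,0.7,2.7,0.24,0.27,-0.12,255],[1.7,1.3,3.3,0.27,0.35,-0.13,255],[1.8,2.0,3.9,0.29,0.43,-0.14,255],[1.8,2.9,4.6,0.29,0.5,-0.14,255]]]
[[[-0.6,1.1,0.2,-0.01,0.07,-0.01,255],[-1.4,2.1,0.4,-0.02,0.12,-0.01,255],[-2.4,3.1,0.6,-0.04,0.17,-0.01,255],[-3.5,4.0,0.7,-0.06,0.21,-0.01,255],[-4.8,4.7,0.8,-0.07,0.25,-0.01,255],[-6.0,5.3,0.9,-0.08,0.28,-0.01,255],[-7.2,5.7,1.0,-0.09,0.32,-0.01,255],[-8.3,5.9,1.0,-0.1,0.36,-0.01,255]]]
[[[-0.9,0.2,-0.4,-0.01,0.05,-0.0,255],[-1.6,0.3,-0.7,-0.02,0.09,-0.01,255],[-2.1,0.4,-1.1,-0.04,0.15,-0.02,255],[-2.6,0.6,-1.5,-0.07,0.2,-0.03,255],[-2.9,0.8,-2.0,-0.1,0.24,-0.04,255],[-3.2,1.0,-2.4,-0.14,0.29,-0.05,255],[-3.5,1.3,-2.8,-0.18,0.32,-0.06,255],[-3.6,1.5,-3.1,-0.21,0.35,-0.07,255]]]
```

```bash
cat > kin.py <<'E'
from h import *
def fk(q,P):
    d6,k,m,n=P   # m lateral before j4, n lateral after
    Ra=R.from_euler("z",q[0]); Rf=Ra*R.from_euler("y",q[1]+q[2]); R4=Rf*R.from_euler("z",q[3]); R5=R4*R.from_euler("y",q[4])
    wc=Ra.apply(R.from_euler("y",q[1]).apply([0,0,562.3])+[0,0,185.56+d6])+Rf.apply([77.64-k,m,484.8])+R4.apply([k,n,0])
    return wc+R5.apply([0,0,d6]),R5*R.from_euler("z",q[5]+np.pi/2)
E
python3 - <<'E'
from kin import *
from scipy.optimize import least_squares
D=[([68.927,24.28,93.42,0,62.37,-1.09],[213.48,587.12,404.2]),([-1.2258106,9.62913686,110.76949263,-17.22170162,75.39370174,98.03786001],[440.64749375,-34.10466108,437.30551963]),([-5.80821,7.31451,112.351376,-.0323,60.1803,86.6237],[453.88,-34.27,435.935]),([21.747,3.244,107.771,0,68.926,-70.839],[419.9,180.3,500.7])]
for nm,g in(("m",lambda x:(x[0],0,x[1],0)),("n",lambda x:(x[0],0,0,x[1])),("kmn",lambda x:x)):
    f=least_squares(lambda x:np.concatenate([fk(np.radians(q),g(x))[0]-p for q,p in D]),[100,0] if nm!="kmn" else [100,0,0,0]);print(nm,f.x.round(2),f.fun.round(2))
E
sed -i 's/^P=.*/P=None/' plan.py
```

```text
m [127.11  11.86] [-0.11 -0.39 -0.17 -0.16  0.12 -0.09 -0.26 -0.01 -0.06 -0.13 -0.09 -0.07]
n [124.08  11.52] [ 0.21 -0.51 -0.17 -1.12  0.15 -3.27 -0.31 -0.35 -0.07 -0.01 -0.4  -0.07]
kmn [126.77   0.89  12.24  -0.34] [-0.14 -0.38 -0.17 -0.    0.    0.   -0.26  0.02 -0.06 -0.15 -0.05 -0.07]
```

```bash
sed -i 's/^P=.*/P=(127.1,0,11.86,0)/; s/p+163\*T/p+179*T/' plan.py; python3 - <<'E'
from plan import *
for a in((524,45),(580,6),(777,68),(722,108)): print(w("scene",230+a[0]/5,220+a[1]/5,90).round(1))
s=readout.observe(); q0=s["qpos"]
tau=12;Rt=Rins(tau,-2); z=Rt.apply([0,0,1]); pose=lambda g:np.array(g)-179*z
q1,_=ik(pose([560,-155,250]),Rt,[-15,25,125,160,50,-80]); print(q1.round(1))
for g in([612,-155,230],[612,-155,112],[609,-231,230],[609,-231,112]): print(g,[np.round(v,1) for v in ik(pose(g),Rt,q1)])
rows(flip(q0,q1,28,24))
E
```

```text
[ 574.8 -131.1   90. ]
[ 624.3 -137.9   90. ]
[ 621.3 -250.3   90. ]
[ 573.1 -241.8   90. ]
[-31.3  29.1 138.9 148.9  67.7 -83.7]
[612, -155, 230] [array([-26.8,  33.2, 133.4, 153.3,  65.9, -83.9]), np.float64(0.0)]
[612, -155, 112] [array([-26.8,  52.3, 130.4, 155.4,  80.5, -91.2]), np.float64(0.0)]
[609, -231, 230] [array([-37.2,  33.8, 129.2, 141.3,  64.4, -79.2]), np.float64(0.0)]
[609, -231, 112] [array([-37.2,  51.5, 126.4, 144.5,  76.3, -88.7]), np.float64(0.0)]
max step [15.16991683  5.61932581]
grip [[454.0, -34.0, 257.0], [495.0, 5.0, 227.0], [543.0, 4.0, 202.0], [548.0, -25.0, 169.0], [545.0, -34.0, 163.0], [564.0, -78.0, 206.0], [560.0, -155.0, 250.0]]
[[[0.2,-0.2,0.8,0.05,0.03,-0.03,255],[0.5,-0.3,1.7,0.1,0.07,-0.06,255],[0.8,-0.4,2.7,0.16,0.11,-0.08,255],[1.1,-0.3,3.7,0.21,0.17,-0.11,255],[1.4,-0.2,4.7,0.25,0.24,-0.12,255],[1.7,0.2,5.7,0.28,0.3,-0.13,255],[1.8,0.7,6.8,0.29,0.37,-0.14,255],[1.8,1.4,8.0,0.3,0.43,-0.14,255]]]
[[[-0.7,1.0,0.7,-0.0,0.05,-0.0,255],[-1.7,2.0,1.3,-0.01,0.09,-0.0,255],[-2.8,2.9,1.9,-0.01,0.13,-0.0,255],[-3.9,3.6,2.4,-0.01,0.16,0.0,255],[-5.1,4.2,2.8,0.0,0.19,0.0,255],[-6.2,4.7,3.1,0.02,0.23,0.0,255],[-7.1,5.0,3.3,0.03,0.29,0.0,255],[-7.8,5.3,3.4,0.04,0.35,-0.0,255]]]
[[[-0.5,0.3,-0.3,-0.0,0.08,-0.01,255],[-0.8,0.8,-0.7,-0.01,0.16,-0.02,255],[-1.0,1.3,-1.3,-0.04,0.25,-0.04,255],[-1.1,1.9,-1.9,-0.09,0.33,-0.06,255],[-1.2,2.6,-2.7,-0.15,0.41,-0.08,255],[-1.4,3.2,-3.4,-0.21,0.47,-0.11,255],[-1.5,3.9,-4.2,-0.27,0.53,-0.13,255],[-1.7,4.4,-4.9,-0.34,0.57,-0.16,255]]]
```

The straight joint path would dip towards the rack, so I'll flip higher up and further right.

```bash
python3 - <<'E'
from plan import *
s=readout.observe()
Rt=Rins(12,-2); z=Rt.apply([0,0,1])
for tcp,g in(([400,-150,470],[530,-155,330]),([400,-150,520],[560,-155,350])):
    Rd=R.from_euler("xyz",[180,0,-2.4],degrees=True)
    q0,e=ik(np.array(tcp),Rd,s["qpos"]); q1,e1=ik(np.array(g)-179*z,Rt,[-30,20,135,150,60,-80]); print(q0.round(1),q1.round(1),e,e1,go(tcp,-2.4))
    Po=flip(q0,q1,30,20); print("TCP",[p.round().tolist() for p,T in Po][::4])
rows(Po)
E
```

```text
[-22.1   2.2 113.1   0.   64.7  70.3] [-34.6  12.6 140.6 140.7  56.1 -73. ] 4.1438852349529043e-13 3.9790393202565614e-15 (array([-4.89, 11.79, -3.41]), array([ 0.001, -0.003, -0.   ]))
max step [11.26343516  5.81443371]
grip [[400.0, -150.0, 291.0], [470.0, -104.0, 269.0], [527.0, -103.0, 262.0], [529.0, -108.0, 250.0], [534.0, -110.0, 282.0], [530.0, -155.0, 330.0]]
TCP [[400.0, -150.0, 470.0], [418.0, -135.0, 437.0], [423.0, -138.0, 403.0], [398.0, -139.0, 368.0], [375.0, -136.0, 359.0], [355.0, -149.0, 367.0]]
[-22.1  -0.8 109.4   0.   71.5  70.3] [-31.3  10.8 137.  141.9  50.9 -70.3] 3.1877789297141134e-12 2.842170943040401e-15 (array([-4.87, 11.8 , -8.41]), array([ 0.001, -0.003, -0.   ]))
max step [12.87925635  6.55922952]
grip [[400.0, -150.0, 341.0], [487.0, -100.0, 319.0], [562.0, -100.0, 318.0], [568.0, -115.0, 300.0], [567.0, -118.0, 315.0], [560.0, -155.0, 350.0]]
TCP [[400.0, -150.0, 520.0], [429.0, -133.0, 485.0], [446.0, -136.0, 449.0], [427.0, -141.0, 408.0], [404.0, -138.0, 388.0], [385.0, -149.0, 387.0]]
[[[0.6,-0.5,0.8,0.05,0.06,-0.04,255],[1.3,-1.0,1.7,0.1,0.14,-0.08,255],[2.1,-1.5,2.6,0.14,0.23,-0.12,255],[2.9,-1.8,3.5,0.18,0.34,-0.15,255],[3.6,-2.1,4.3,0.2,0.45,-0.18,255],[4.1,-2.1,5.2,0.21,0.55,-0.18,255],[4.5,-1.9,6.1,0.2,0.64,-0.18,255],[4.5,-1.6,7.1,0.19,0.72,-0.17,255]]]
[[[-0.9,0.4,0.6,-0.02,0.06,0.0,255],[-1.9,0.6,1.1,-0.04,0.11,0.01,255],[-3.1,0.7,1.5,-0.05,0.15,0.02,255],[-4.2,0.7,1.8,-0.06,0.19,0.02,255],[-5.2,0.5,2.0,-0.06,0.24,0.03,255],[-6.0,0.3,2.1,-0.06,0.29,0.03,255],[-6.7,0.2,2.0,-0.07,0.36,0.03,255],[-7.2,0.2,1.8,-0.09,0.42,0.03,255]]]
[[[-0.3,0.1,-0.4,-0.03,0.07,-0.01,255],[-0.5,0.3,-0.9,-0.06,0.13,-0.02,255],[-0.6,0.6,-1.4,-0.1,0.18,-0.03,255],[-0.8,0.9,-1.9,-0.14,0.21,-0.04,255]]]
```

```bash
python3 -m crank '[[[0,0,-3,0,0,0,255],[-1.5,4,-6,0,0,0,255],[-3,8,-8.4,0,0,0,255],[-4.9,11.5,-8.4,0,0,0,255],[-4.9,11.8,-8.4,0,0,0,255],[-4.9,11.8,-8.4,0,0,0,255],[-4.9,11.8,-8.4,0,0,0,255]]]' 40
python3 -m crank '[[[0.6,-0.5,0.8,0.05,0.06,-0.04,255],[1.3,-1.0,1.7,0.1,0.14,-0.08,255],[2.1,-1.5,2.6,0.14,0.23,-0.12,255],[2.9,-1.8,3.5,0.18,0.34,-0.15,255],[3.6,-2.1,4.3,0.2,0.45,-0.18,255],[4.1,-2.1,5.2,0.21,0.55,-0.18,255],[4.5,-1.9,6.1,0.2,0.64,-0.18,255],[4.5,-1.6,7.1,0.19,0.72,-0.17,255]]]'
python3 -m crank '[[[-0.9,0.4,0.6,-0.02,0.06,0.0,255],[-1.9,0.6,1.1,-0.04,0.11,0.01,255],[-3.1,0.7,1.5,-0.05,0.15,0.02,255],[-4.2,0.7,1.8,-0.06,0.19,0.02,255],[-5.2,0.5,2.0,-0.06,0.24,0.03,255],[-6.0,0.3,2.1,-0.06,0.29,0.03,255],[-6.7,0.2,2.0,-0.07,0.36,0.03,255],[-7.2,0.2,1.8,-0.09,0.42,0.03,255]]]'
python3 -m crank '[[[-0.3,0.1,-0.4,-0.03,0.07,-0.01,255],[-0.5,0.3,-0.9,-0.06,0.13,-0.02,255],[-0.6,0.6,-1.4,-0.1,0.18,-0.03,255],[-0.8,0.9,-1.9,-0.14,0.21,-0.04,255],[-0.8,0.9,-1.9,-0.14,0.21,-0.04,255],[-0.8,0.9,-1.9,-0.14,0.21,-0.04,255]]]'
python3 - <<'E'
from plan import *
s=readout.observe();print(s["qpos"].round(1))
Rt=Rins(12,-2); z=Rt.apply([0,0,1])
for g in([560,-155,350],[612,-155,230]): print(go(np.array(g)-179*z,0,tool=Rt))
E
```

```text
t: 20.65
position: [400.4, -149.6, 518.8]
orientation: [-180.0, -0.0, -2.4]
contact_force: [-0.5, 0.3, -0.1]
finger_gap: 23.7
t: 21.45
position: [446.7, -134.8, 448.1]
orientation: [-171.3, -42.1, 4.5]
contact_force: [-0.0, 0.6, -0.1]
finger_gap: 23.5
t: 22.25
position: [404.7, -137.3, 386.5]
orientation: [-168.1, -65.4, -5.6]
contact_force: [0.1, 0.9, -0.5]
finger_gap: 24.0
t: 22.85
position: [385.4, -148.5, 386.8]
orientation: [-178.8, -77.5, -2.7]
contact_force: [0.2, -0.1, -0.6]
finger_gap: 23.6
[-31.4  10.7 137.  141.   50.6 -69.6]
(array([ 0.03,  0.04, -0.04]), array([-0.008,  0.008, -0.003]))
(array([-10.56,  -0.05,   7.63]), array([-0.008,  0.008, -0.003]))
```

The flip worked: j4=141° and the pose is within 1 mm of plan. Moving above the left pocket and checking before insertion.

```bash
python3 -m crank '[[[-1.5,0,2,-0.004,0.004,0,255],[-3.5,0,4,-0.008,0.008,-0.003,255],[-5.5,0,6,-0.008,0.008,-0.003,255],[-7.5,0,7.6,-0.008,0.008,-0.003,255],[-9.5,0,7.6,-0.008,0.008,-0.003,255],[-10.6,0,7.6,-0.008,0.008,-0.003,255],[-10.6,0,7.6,-0.008,0.008,-0.003,255],[-10.6,0,7.6,-0.008,0.008,-0.003,255]]]'
python3 - <<'E'
from plan import *
Rt=Rins(12,-2); z=Rt.apply([0,0,1])
for g in([612,-155,230],[612,-155,150],[612,-155,112]): print(go(np.array(g)-179*z,0,tool=Rt))
a=viewer.snapshot("top")[160:300,280:420]; b=viewer.snapshot("scene")[130:270,270:410]
# predicted bottom tip
s=readout.observe(); T=R.from_euler("xyz",s["orientation"],degrees=True); tip=s["position"]+T.apply([-103.8,0,179]); print("tip",tip,px("scene",tip),px("top",tip))
cv2.imwrite("pics/c12.png",cv2.resize(np.hstack([a,b]),None,fx=2.85,fy=2.85,interpolation=cv2.INTER_CUBIC))
E
```

```text
t: 23.65
position: [437.0, -150.3, 267.5]
orientation: [179.8, -78.1, -1.8]
contact_force: [0.3, 0.5, -0.9]
finger_gap: 23.7
(array([-0.03, -0.14,  0.  ]), array([ 0.001, -0.001,  0.001]))
(array([-7.86, -0.15,  1.66]), array([ 0.001, -0.001,  0.001]))
(array([-11.58,  -0.15,   2.44]), array([ 0.001, -0.001,  0.001]))
tip [ 590.80815735 -156.39879212  130.01840399] [[347.28635692 215.29597625]] [[357.72702188 202.94971129]]
```

View pics/c12.png

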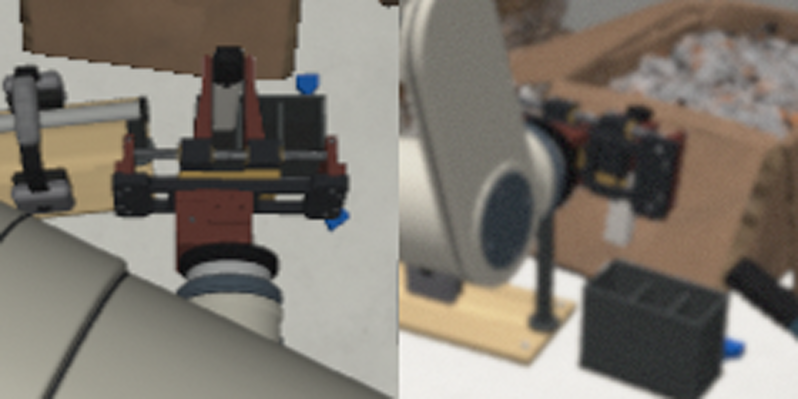

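The marker tip is seen at scene px (346.5,215.3); I predicted (347.3,215.3). It's over the left pocket. Inserting.

```bash
python3 -m crank '[[[-1,-0.2,0.2,0,0,0,255],[-2.5,-0.25,0.5,0,0,0,255],[-4,-0.25,0.8,0,0,0,255],[-5,-0.25,1.1,0,0,0,255],[-6,-0.25,1.3,0,0,0,255],[-6.5,-0.25,1.4,0,0,0,255],[-6.5,-0.25,1.4,0,0,0,255]]]'
python3 - <<'E'
from plan import *
Rt=Rins(12,-2); z=Rt.apply([0,0,1])
for g in([612,-154,112],): print(go(np.array(g)-179*z,0,tool=Rt))
E
```

```text
t: 24.45
position: [436.9, -148.2, 200.5]
orientation: [179.7, -78.1, -1.8]
contact_force: [0.3, -0.1, -0.7]
finger_gap: 23.5
(array([-5.01, -0.03,  1.07]), array([ 0.003, -0.001,  0.001]))
```

No contact, so the tip is inside the pocket mouth. Continuing.

```bash
python3 -m crank '[[[-1,0,0.2,0,0,0,255],[-2,0,0.4,0,0,0,255],[-3,0,0.6,0,0,0,255],[-4,0,0.8,0,0,0,255],[-5,0,1.1,0,0,0,255],[-5,0,1.1,0,0,0,255]]]'
python3 -m crank '[[[0,0,0,0,0,0,255],[0,0,0,0,0,0,165],[0,0,0,0,0,0,145],[0,0,0,0,0,0,145],[0,0,0,0,0,0,145],[0,0,0,0,0,0,145]]]'
python3 - <<'E'
from plan import *
Rt=Rins(12,-2); z=Rt.apply([0,0,1])
for g in([612,-154,112],): print(go(np.array(g)-179*z,0,tool=Rt))
crop("scene",270,130,410,270,"c13.png",4)
E
```

```text
t: 25.05
position: [437.3, -148.2, 148.3]
orientation: [179.7, -78.0, -1.9]
contact_force: [0.5, 0.7, -1.1]
finger_gap: 23.6
t: 25.65
position: [437.5, -148.3, 150.1]
orientation: [179.5, -78.1, -1.6]
contact_force: [-0.5, -0.4, 0.8]
finger_gap: 37.6
(array([-0.1 , -0.04, -0.03]), array([ 0.003, -0.003,  0.001]))
```

View pics/c13.png

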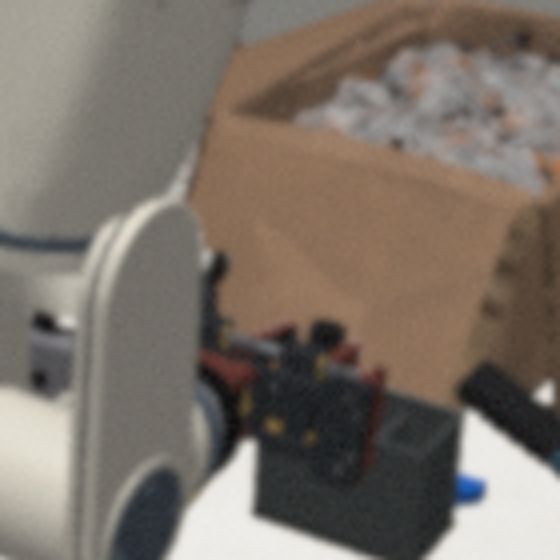

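```bash
python3 -m crank '[[[1,0,-1,0,0,0,145],[2,0,-1.5,0,0,0,145],[4,0,-2,0,0,0,145],[6.5,0,-3,0,0,0,145],[9.5,0,-4,0,0,0,145],[12,0,-5,0,0,0,145],[12,0,-5,0,0,0,145]]]'
python3 - <<'E'
from plan import *
Rt=Rins(12,-2); z=Rt.apply([0,0,1])
print(go(np.array([560,-155,350])-179*z,0,tool=Rt),readout.observe()["qpos"])
a=viewer.snapshot("top")[160:300,280:420]; b=viewer.snapshot("scene")[150:290,280:420]
cv2.imwrite("pics/c14.png",cv2.resize(np.hstack([a,b]),None,fx=2.85,fy=2.85,interpolation=cv2.INTER_CUBIC))
E
```

```text
t: 26.4
position: [412.4, -147.0, 281.2]
orientation: [178.8, -78.4, -1.0]
contact_force: [0.3, -0.4, 0.1]
finger_gap: 37.7
(array([ 9.84,  0.33, -4.8 ]), array([ 0.004, -0.007,  0.003])) [-28.44999631  30.67639409 136.36663231 151.91007943  66.88602368
 -84.05426646]
```

View pics/c14.png

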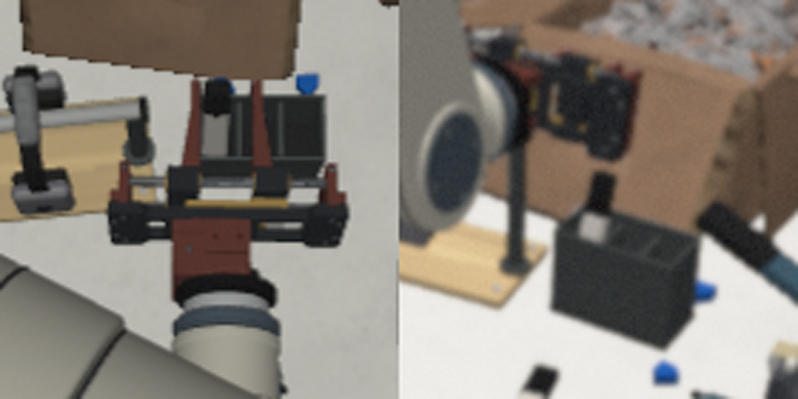

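Marker A stands in the left pocket (black cap at crop (602,190)). Reversing the flip towards marker B.

```bash
python3 -m crank '[[[2,0,-1.5,0,0,0,100],[5,0.1,-3,0,0,0,100],[8,0.2,-4.8,0,-0.005,0,100],[9.8,0.3,-4.8,0,-0.007,0,100],[9.8,0.3,-4.8,0.004,-0.007,0.003,100],[9.8,0.3,-4.8,0.004,-0.007,0.003,100]]]'
python3 - <<'E'
from plan import *
s=readout.observe();print(s["qpos"].round(1))
Rd=R.from_euler("xyz",[180,0,10.5],degrees=True)
q0,e=ik(np.array([430,-170,500]),Rd,[-22,0,110,0,70,60]); print(q0.round(1),e)
Po=flip(s["qpos"],q0,30,22); rows(Po,130)
E
```

```text
t: 27.1
position: [386.3, -148.9, 382.6]
orientation: [-179.4, -77.7, -2.5]
contact_force: [-0.2, 0.2, -0.7]
finger_gap: 53.2
[-31.2  11.5 137.1 142.1  51.3 -70.8]
[-23.    3.8 107.2   0.   68.9  56.5] 5.524270818568766e-11
max step [10.9344583   5.59686501]
grip [[560.0, -155.0, 344.0], [569.0, -121.0, 310.0], [572.0, -118.0, 285.0], [578.0, -118.0, 296.0], [539.0, -109.0, 299.0], [461.0, -146.0, 308.0]]
[[[0.0,-0.3,0.4,0.04,-0.04,0.01,130],[0.1,-0.5,0.9,0.07,-0.08,0.01,130],[0.1,-0.8,1.5,0.11,-0.13,0.02,130],[0.2,-0.9,2.0,0.14,-0.19,0.01,130],[0.4,-0.9,2.5,0.16,-0.25,0.01,130],[0.6,-0.9,3.1,0.18,-0.31,-0.01,130],[1.1,-0.7,3.6,0.19,-0.37,-0.02,130],[1.7,-0.5,4.1,0.19,-0.42,-0.04,130]]]
[[[0.9,0.3,0.1,0.0,-0.04,-0.02,130],[2.0,0.5,0.2,0.01,-0.08,-0.04,130],[3.0,0.7,0.2,0.02,-0.12,-0.06,130],[4.1,0.7,0.1,0.04,-0.16,-0.07,130],[5.1,0.6,-0.1,0.07,-0.21,-0.09,130],[5.8,0.5,-0.4,0.09,-0.28,-0.1,130],[6.5,0.4,-0.9,0.11,-0.35,-0.11,130],[6.9,0.3,-1.5,0.13,-0.44,-0.11,130]]]
[[[-0.0,-0.0,-0.9,0.01,-0.09,0.01,130],[-0.1,0.1,-1.8,0.0,-0.19,0.02,130],[-0.3,0.3,-2.8,-0.01,-0.28,0.05,130],[-0.5,0.5,-3.8,-0.04,-0.37,0.07,130],[-0.7,0.7,-4.8,-0.07,-0.45,0.1,130],[-0.8,1.0,-5.7,-0.1,-0.51,0.12,130]]]
```

```bash
python3 -m crank '[[[0.0,-0.3,0.4,0.04,-0.04,0.01,130],[0.1,-0.5,0.9,0.07,-0.08,0.01,130],[0.1,-0.8,1.5,0.11,-0.13,0.02,130],[0.2,-0.9,2.0,0.14,-0.19,0.01,130],[0.4,-0.9,2.5,0.16,-0.25,0.01,130],[0.6,-0.9,3.1,0.18,-0.31,-0.01,130],[1.1,-0.7,3.6,0.19,-0.37,-0.02,130],[1.7,-0.5,4.1,0.19,-0.42,-0.04,130]]]'
python3 -m crank '[[[0.9,0.3,0.1,0.0,-0.04,-0.02,130],[2.0,0.5,0.2,0.01,-0.08,-0.04,130],[3.0,0.7,0.2,0.02,-0.12,-0.06,130],[4.1,0.7,0.1,0.04,-0.16,-0.07,130],[5.1,0.6,-0.1,0.07,-0.21,-0.09,130],[5.8,0.5,-0.4,0.09,-0.28,-0.1,130],[6.5,0.4,-0.9,0.11,-0.35,-0.11,130],[6.9,0.3,-1.5,0.13,-0.44,-0.11,130]]]'
python3 -m crank '[[[0,0,-0.9,0.01,-0.09,0.01,130],[-0.1,0.1,-1.8,0.0,-0.19,0.02,130],[-0.3,0.3,-2.8,-0.01,-0.28,0.05,130],[-0.5,0.5,-3.8,-0.04,-0.37,0.07,130],[-0.7,0.7,-4.8,-0.07,-0.45,0.1,130],[-0.8,1.0,-5.7,-0.1,-0.51,0.12,130],[-0.8,1.0,-5.7,-0.1,-0.51,0.12,130]]]'
python3 - <<'E'
from plan import *
s=readout.observe();print(s["qpos"].round(1))
print(go([454.8,-185,400],10.5),go([454.8,-185,280],10.5))
a=viewer.snapshot("top")[160:300,280:420]; b=viewer.snapshot("scene")[200:340,270:410]
cv2.imwrite("pics/c15.png",cv2.resize(np.hstack([a,b]),None,fx=2.85,fy=2.85,interpolation=cv2.INTER_CUBIC))
E
```

```text
t: 27.9
position: [430.3, -145.3, 388.7]
orientation: [-175.5, -53.4, 5.3]
contact_force: [1.0, 0.7, -0.5]
finger_gap: 43.1
t: 28.7
position: [459.4, -146.7, 453.1]
orientation: [-175.2, -28.5, 16.2]
contact_force: [0.3, -0.2, -1.2]
finger_gap: 43.1
t: 29.4
position: [431.1, -170.3, 498.9]
orientation: [-179.8, 0.8, 10.5]
contact_force: [-0.3, -0.2, 0.4]
finger_gap: 43.1
[-23.    4.2 107.   -0.2  69.6  56.6]
(array([2.19, 1.92, 9.85]), array([-0.004,  0.013, -0.   ])) (array([ 2.35,  1.97, 21.85]), array([-0.004,  0.013, -0.   ]))
```

View pics/c15.png

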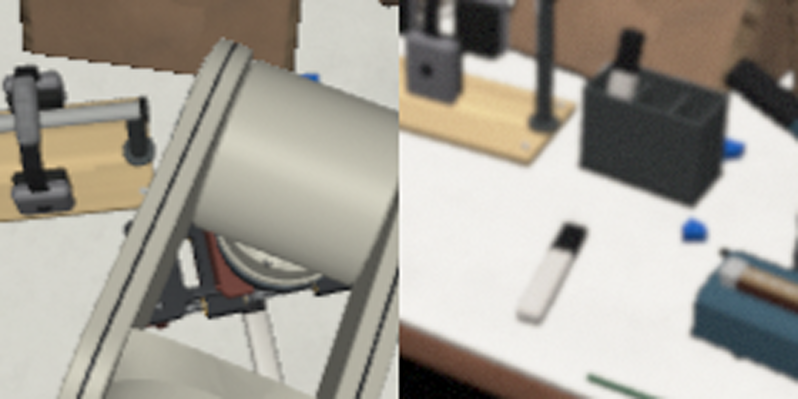

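Marker B hasn't moved (cap end at scene px (332,280)). Descending on it.

```bash
python3 -m crank '[[[1,1,4,-0.004,0.013,0,130],[2.3,2,9,-0.004,0.013,0,130],[2.3,2,14,-0.004,0.013,0,130],[2.3,2,18,-0.004,0.013,0,130],[2.3,2,21,-0.004,0.013,0,130],[2.3,2,21.8,-0.004,0.013,0,130],[2.3,2,21.8,-0.004,0.013,0,130],[2.3,2,21.8,-0.004,0.013,0,130]]]'
python3 - <<'E'
from plan import *
print(go([454.8,-185,185],10.5))
E
```

```text
t: 30.3
position: [455.5, -186.0, 283.4]
orientation: [179.8, -0.3, 10.4]
contact_force: [0.1, 0.2, 0.5]
finger_gap: 43.1
(array([-0.11, -0.14,  9.84]), array([ 0.003, -0.006, -0.001]))
```

```bash
python3 -m crank '[[[0,-0.1,4,0,0,0,130],[0,-0.1,7.5,0,0,0,130],[0,-0.1,9,0,0,0,130],[0,-0.1,9.7,0,0,0,130],[0,-0.1,9.7,0,0,0,130]]]' 40
python3 -m crank '[[[0,0,0,0,0,0,130],[0,0,0,0,0,0,255],[0,0,0,0,0,0,255],[0,0,0,0,0,0,255],[0,0,0,0,0,0,255],[0,0,0,0,0,0,255],[0,0,0,0,0,0,255]]]' 40
python3 -m crank '[[[0,0,-4,0,0,0,255],[0,0,-9,0,0,0,255],[0,0,-14,0,0,0,255],[0,0,-19,0,0,0,255],[0,0,-24,0,0,0,255],[0,0,-29,0,0,0,255],[0,0,-31.5,0,0,0,255],[0,0,-31.5,0,0,0,255]]]' 40
python3 -m crank '[[[0,0,0,0,0,0,255],[0,0,0,0,0,0,255]]]'
python3 - <<'E'
from plan import *
s=readout.observe();print(s["qpos"].round(1))
Rt=Rins(12,-2); z=Rt.apply([0,0,1])
q1,e=ik(np.array([550,-225,350])-179*z,Rt,[-37,15,130,140,55,-75]); print(q1.round(1),e)
rows(flip(s["qpos"],q1,30,24))
E
```

```text
t: 30.8
position: [455.8, -185.2, 186.3]
orientation: [179.8, -0.3, 10.4]
contact_force: [0.3, 0.3, 0.1]
finger_gap: 43.1
t: 31.5
position: [455.6, -185.0, 186.3]
orientation: [179.8, -0.3, 10.4]
contact_force: [-1.2, 0.2, 6.4]
finger_gap: 23.6
t: 32.3
position: [454.1, -184.6, 505.0]
orientation: [179.6, -0.7, 10.4]
contact_force: [0.3, 1.1, -0.6]
finger_gap: 23.6
t: 32.5
position: [453.1, -184.2, 498.8]
orientation: [179.9, -0.1, 10.4]
contact_force: [-0.5, 0.3, -1.3]
finger_gap: 23.7
[-23.5   6.5 104.4   0.   69.   56. ]
[-42.6  13.  133.4 128.4  54.3 -63.7] 2.842170943040401e-15
max step [11.61618958  4.84202665]
grip [[453.0, -184.0, 320.0], [512.0, -160.0, 300.0], [569.0, -167.0, 296.0], [576.0, -197.0, 286.0], [562.0, -198.0, 279.0], [559.0, -200.0, 310.0], [550.0, -225.0, 350.0]]
[[[0.3,-0.1,0.6,0.02,0.05,-0.02,255],[0.6,-0.1,1.3,0.04,0.12,-0.04,255],[1.0,-0.1,2.0,0.06,0.19,-0.06,255],[1.4,-0.0,2.7,0.07,0.27,-0.08,255],[1.7,0.1,3.4,0.07,0.36,-0.08,255],[1.8,0.4,4.1,0.06,0.44,-0.09,255],[1.9,0.8,4.7,0.05,0.52,-0.08,255],[1.7,1.2,5.4,0.03,0.59,-0.07,255]]]
[[[-0.7,0.4,0.4,-0.03,0.06,0.01,255],[-1.6,0.8,0.7,-0.05,0.11,0.02,255],[-2.7,1.1,1.0,-0.08,0.15,0.04,255],[-3.8,1.3,1.2,-0.09,0.18,0.06,255],[-4.9,1.3,1.4,-0.1,0.22,0.08,255],[-6.0,1.2,1.6,-0.11,0.25,0.1,255],[-7.0,1.0,1.7,-0.1,0.29,0.11,255],[-7.9,0.7,1.7,-0.1,0.34,0.13,255]]]
[[[-0.7,-0.2,-0.3,0.0,0.05,0.01,255],[-1.2,-0.3,-0.7,0.0,0.11,0.03,255],[-1.6,-0.4,-1.2,-0.01,0.17,0.03,255],[-1.9,-0.4,-1.7,-0.02,0.23,0.04,255],[-2.1,-0.3,-2.2,-0.04,0.29,0.04,255],[-2.3,-0.2,-2.7,-0.07,0.35,0.04,255],[-2.5,-0.0,-3.2,-0.1,0.39,0.04,255],[-2.6,0.1,-3.7,-0.13,0.43,0.03,255]]]
```

```bash
python3 -m crank '[[[0.3,-0.1,0.6,0.02,0.05,-0.02,255],[0.6,-0.1,1.3,0.04,0.12,-0.04,255],[1.0,-0.1,2.0,0.06,0.19,-0.06,255],[1.4,0,2.7,0.07,0.27,-0.08,255],[1.7,0.1,3.4,0.07,0.36,-0.08,255],[1.8,0.4,4.1,0.06,0.44,-0.09,255],[1.9,0.8,4.7,0.05,0.52,-0.08,255],[1.7,1.2,5.4,0.03,0.59,-0.07,255]]]'
python3 -m crank '[[[-0.7,0.4,0.4,-0.03,0.06,0.01,255],[-1.6,0.8,0.7,-0.05,0.11,0.02,255],[-2.7,1.1,1.0,-0.08,0.15,0.04,255],[-3.8,1.3,1.2,-0.09,0.18,0.06,255],[-4.9,1.3,1.4,-0.1,0.22,0.08,255],[-6.0,1.2,1.6,-0.11,0.25,0.1,255],[-7.0,1.0,1.7,-0.1,0.29,0.11,255],[-7.9,0.7,1.7,-0.1,0.34,0.13,255]]]'
python3 -m crank '[[[-0.7,-0.2,-0.3,0.0,0.05,0.01,255],[-1.2,-0.3,-0.7,0.0,0.11,0.03,255],[-1.6,-0.4,-1.2,-0.01,0.17,0.03,255],[-1.9,-0.4,-1.7,-0.02,0.23,0.04,255],[-2.1,-0.3,-2.2,-0.04,0.29,0.04,255],[-2.3,-0.2,-2.7,-0.07,0.35,0.04,255],[-2.5,0,-3.2,-0.1,0.39,0.04,255],[-2.6,0.1,-3.7,-0.13,0.43,0.03,255]]]'
python3 -m crank '[[[0,0,0,0,0,0,255],[0,0,0,0,0,0,255]]]'
python3 - <<'E'
from plan import *
s=readout.observe();print(s["qpos"].round(1))
Rt=Rins(12,-2); z=Rt.apply([0,0,1])
for g in([550,-225,350],[609,-230.5,230]): print(go(np.array(g)-179*z,0,tool=Rt))
E
```

```text
t: 33.3
position: [472.5, -193.2, 444.4]
orientation: [-179.5, -34.1, 14.4]
contact_force: [0.6, -0.2, -0.4]
finger_gap: 23.6
t: 34.1
position: [419.5, -213.6, 386.1]
orientation: [-177.5, -53.3, 3.4]
contact_force: [0.5, 0.7, -0.2]
finger_gap: 23.3
t: 34.9
position: [374.7, -218.9, 387.6]
orientation: [179.8, -77.9, -1.9]
contact_force: [-0.1, -0.3, -0.1]
finger_gap: 23.5
t: 35.1
position: [375.3, -218.9, 388.2]
orientation: [179.8, -77.9, -1.8]
contact_force: [0.8, 0.7, 0.3]
finger_gap: 23.8
[-42.6  12.8 133.5 128.2  54.1 -63.6]
(array([-0.11, -0.  , -0.01]), array([0.   , 0.002, 0.001]))
(array([-10.6 ,   0.33,   8.29]), array([0.   , 0.002, 0.001]))
```

```bash
python3 -m crank '[[[-1.5,0,2,0,0,0,255],[-3.5,0.1,4,0,0,0,255],[-5.5,0.2,6,0,0,0,255],[-7.5,0.3,8,0,0,0,255],[-9.5,0.3,8.3,0,0,0,255],[-10.6,0.3,8.3,0,0.002,0.001,255],[-10.6,0.3,8.3,0,0.002,0.001,255],[-10.6,0.3,8.3,0,0.002,0.001,255]]]'
python3 - <<'E'
from plan import *
Rt=Rins(12,-2); z=Rt.apply([0,0,1])
for g in([609,-230.5,165],[609,-230.5,112]): print(go(np.array(g)-179*z,0,tool=Rt))
s=readout.observe(); T=R.from_euler("xyz",s["orientation"],degrees=True); tip=s["position"]+T.apply([-103.8,0,179]); print("tip",tip,px("scene",tip))
crop("scene",300,150,420,270,"c16.png",4.5,px("scene",tip))
E
```

```text
t: 35.9
position: [434.6, -224.6, 268.7]
orientation: [179.6, -78.2, -1.7]
contact_force: [0.2, -0.0, -0.5]
finger_gap: 23.6
(array([-6.52, -0.03,  1.3 ]), array([ 0.001, -0.003,  0.001]))
(array([-11.71,  -0.03,   2.39]), array([ 0.001, -0.003,  0.001]))
tip [ 588.46071156 -230.24345725  130.41705604] [[373.92021724 223.45171927]]
```

View pics/c16.png

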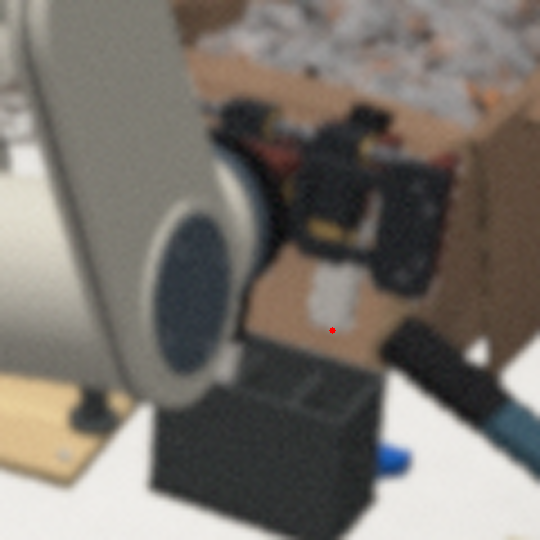

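The predicted tip (red dot at (332,330)) sits at the marker's lower end, above the right pocket. Inserting.

```bash
python3 -m crank '[[[-1,0,0.2,0,0,0,255],[-2.5,0,0.5,0,0,0,255],[-4,0,0.8,0,0,0,255],[-5,0,1,0,0,0,255],[-6,0,1.2,0,0,0,255],[-6.5,0,1.3,0,0,0,255],[-6.5,0,1.3,0,0,0,255]]]'
python3 -m crank '[[[-1,0,0.2,0,0,0,255],[-2,0,0.4,0,0,0,255],[-3,0,0.6,0,0,0,255],[-4,0,0.8,0,0,0,255],[-5.1,0,1.1,0,0,0,255],[-5.1,0,1.1,0,0,0,255],[-5.1,0,1.1,0,0,0,255]]]'
```

```text
t: 36.65
position: [434.2, -224.7, 201.7]
orientation: [179.6, -78.2, -1.7]
contact_force: [-0.3, -0.2, -0.3]
finger_gap: 23.8
t: 37.35
position: [434.5, -224.7, 149.6]
orientation: [179.6, -78.2, -1.7]
contact_force: [-0.2, 0.1, -0.2]
finger_gap: 23.5
```

Contact-free. Releasing and backing off.

```bash
python3 -m crank '[[[0,0,0,0,0,0,165],[0,0,0,0,0,0,145],[0,0,0,0,0,0,145],[0,0,0,0,0,0,145],[0,0,0,0,0,0,145]]]'
python3 -m crank '[[[1,0,-1,0,0,0,145],[2,0,-1.5,0,0,0,145],[4,0,-2,0,0,0,145],[6.5,0,-3,0,0,0,145],[9.5,0,-4,0,0,0,145],[12,0,-5,0,0,0,145],[16,0,-7,0,0,0,145],[20,0,-9,0,0,0,145]]]'
python3 -m crank '[[[3,0,0,0,0,0,145],[6,0,0,0,0,0,145],[6,0,0,0,0,0,145],[6,0,0,0,0,0,145],[6,0,0,0,0,0,145]]]'
python3 - <<'E'
from h import *
a=viewer.snapshot("top")[170:290,250:410]; b=viewer.snapshot("scene")[150:270,210:370]
cv2.imwrite("pics/c17.png",cv2.resize(np.vstack([np.hstack([a,b])]),None,fx=2.5,fy=2.5,interpolation=cv2.INTER_CUBIC))
cv2.imwrite("pics/s17.png",viewer.snapshot("scene"))
E
```

```text
t: 37.85
position: [434.6, -224.9, 150.4]
orientation: [179.4, -78.2, -1.4]
contact_force: [0.4, 0.2, 0.5]
finger_gap: 37.7
t: 38.65
position: [386.1, -222.2, 365.9]
orientation: [179.5, -78.2, -1.6]
contact_force: [1.9, -0.6, 0.1]
finger_gap: 37.8
t: 39.15
position: [398.8, -222.6, 422.2]
orientation: [179.7, -78.1, -1.7]
contact_force: [0.1, 0.2, -0.5]
finger_gap: 37.9
```

View pics/c17.png

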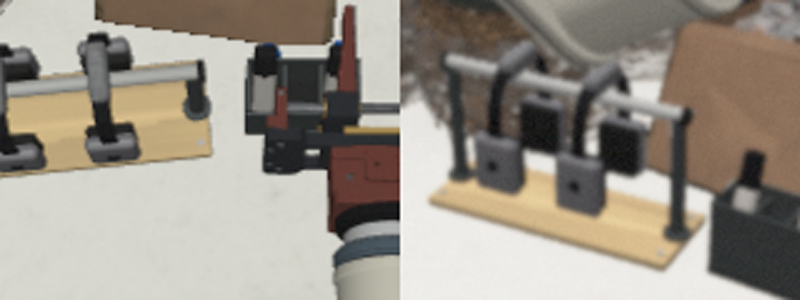

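Both muffs hang fine and marker A stands. The crop cut marker B off, so I'll check it numerically instead of viewing another picture.

```bash
python3 - <<'E'
from h import *
im=cv2.imread("pics/s17.png"); s0=cv2.imread("pics/scene0.png")
x0,y0=[int(v) for v in px("scene",[597,-193,150])[0]-[40,20]]
d=cv2.cvtColor(im,cv2.COLOR_BGR2GRAY)[y0:y0+55,x0:x0+80]; e=cv2.cvtColor(s0,cv2.COLOR_BGR2GRAY)[y0:y0+55,x0:x0+80]
for r in range(0,55,2): print(y0+r,"".join("#" if v<45 else "+" if v<110 else "." if v<150 else "O" for v in d[r]),"|","".join("#" if v<45 else "+" if v<110 else "." if v<150 else "O" for v in e[r]))
for g in((-155),(-231)): print(px("scene",[[598,g,z] for z in(70,90,130)]).round(0).tolist())
E
```

```text
191 ...+......................................................................++++++ | ..........................................................................++++++
193 .+++++..................................................................++++++++ | O.++++...................................................................+++++++
195 .++#+++................................................................+++++++++ | .+##++..................................................................++++++++
197 +###+++................................................................+++++++++ | +###++.................................................................+++++++++
199 ###+++.................................................................+++++++++ | ###+++................................................................++++++++++
201 +++++..................................................................+++++++++ | ++++...................................................................+++++++++
203 ++++.................................................................+++++++++++ | ++++.
[... 3001 characters left out ...]
OOOOOOOOOO.+### | ++.OOOO.OOOO.+++++++++++++++++++++++++++++++++++++++++++++++#++OOOOOOOOOOOO.+###
241 +++....OOOOO.+++++++++++++++++++++++++++++++++++...OOO.++++++++OOOOOOOOOOOOOO.++ | +++..OOOOOOO.++++++++++++++++++++++++++++++++++++++++++++++##++OOOOOOOOOOOOOOO.+
243 +++++.OOOOOO.+++++++++++++++++++++++++++++++++++++++++++#####++OOOOOOOOOOOOOOOOO | ++++..OOOOOO.+++++++++++++++++++++++++++++#++++++++++++++###+++OOOOOOOOOOOOOOOOO
245 +++.OOOOOOOO.+++++++++++++++++++++++++++++++++++++++++++#####+.OOOOOOOOOOOOOOOOO | +++.OOOOOOOO.+++++++++++++++++++++++++++++++++++++++++#+##+#++.OOOOOOOOOOOOOOOOO
[[347.0, 234.0], [347.0, 227.0], [348.0, 214.0]]
[[374.0, 242.0], [375.0, 236.0], [376.0, 222.0]]
```

Both markers stand in their pockets with the same outline, and the cup is unmoved. Handing in.

```bash
python3 -c "
from bench import arm,readout
print(readout.observe()['t'],arm.close_job())"
```

```text
the job is handed in; nothing more can be done
39.3 None
```

I hung both pairs of ear defenders on the rail and stood both markers in the outer pockets of the cup. I handed the job in at about 39 s. Only two of each were present. No verdict was reported.

**Last checks**
- **Ear defenders:** the last pictures show both straddling the rail and hanging upright.
- **Markers:** both caps stick up from their pockets. I confirmed marker B from the pixels of a saved scene picture rather than by eye, because the last crop cut it off.
- **Cup:** it is upright and its outline matches the first picture.
- **Robot:** the gripper is about 300 mm above the cup's rim and reads no contact.
- **Tape dispenser:** the arm never worked near it, but I did not measure its position at the end.

**What went wrong or disagreed**
- **First grip on an ear defender:** it closed on nothing because I lifted before the slow fingers had shut. The ear defender did not move, and the second try worked.
- **Knocked marker:** one marker was shifted about 35 mm during the run, and I re-measured it before picking it up.
- **Cup position:** the two cameras disagreed by a few millimetres on the cup's rim. Both markers still went in without contact.
- **Picture count:** I viewed 16 pictures, two over the budget of 14.

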